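# Scoop printed caps out of the bin corner and onto the scale

## Task

Take the corner scoop by its orange grip and gather both green printed caps from the corner of the blue bin, using the yellow divider and the side wall as a backstop and pressing only gently (feel for the divider: its slot changes from day to day); the fingers must not touch the caps. Tip the scoop back so that both caps slide back in the pan, well clear of its open lips, lift it out, and set the loaded scoop down gently, level and about centred on the steel platform of the scale, then let go. Leave the bracket in the bin, the spool and the glue stick where they are.

Things in the scene. Friction and masses are not known exactly. Their poses are not given: they have to be found in the camera images.
- scoop: Black corner scoop (120 g). Origin: centre of the underside of its square pan, z up. Pan 84 x 84 mm, floor 2.5 mm thick, with 3 mm walls 28 mm high (from the underside) along its -x and -y edges; the +x and +y edges are open straight lips that meet in a 90 degree nose at (+42, +42) mm, which fits a bin corner. An upright flat grip stands in the walled corner.
- scoop_grip (a point): Point on the scoop's upright orange grip, at (-27, -27, +80) mm in the scoop's frame, axes parallel to the scoop's. The grip is a plate 14 mm thick along the pan's diagonal (the direction from the walled corner to the nose, 45 degrees between scoop +x and +y) and 34 mm wide across it; it rises to 105 mm above the pan's underside. Closing the fingers on the 14 mm thickness holds the scoop best against pitching.
- bin: Blue open bin with grey floor, fixed and rigid. Origin: centre of its underside on the desk, z up, x and y along its sides. Inside 250 mm (x) by 250 mm (y), floor 4 mm thick, walls 5 mm thick, rim 44 mm above the desk. The caps lie before one of the two corners that the yellow divider (see bin_floor) makes with the side walls (inner faces at y = +125 and -125 mm).
- bin_floor (a point): Centre of the bin's floor, upper face. Over it a stiff yellow divider, 4 mm thick, 38 mm high, stands across the bin, parallel to its far (+x) wall; its near face stands anywhere from 4 to 54 mm before that wall (bin x = +121 to +71 mm) and is not measured: look or feel for it. It does not give under some tens of N.
- cap_a_center (a point): Centre of the first green printed cap: a smooth slick disc 28 mm wide and 14 mm high, 15 g, its edge bevelled above and below to its widest at mid height, so that a thin lip on the bin floor slides under it once a wall stops it. It starts flat on the bin floor, 20 to 34 mm from a side wall (+y or -y) and 70 to 77 mm from the bin's far wall (centre to wall). Pushed in the open it just slides away; on the pan it slides down a slope of 20 degrees or more.
- cap_b_center (a point): Centre of the second green cap, like the first; it starts beside the first, about 31 to 35 mm farther from the bin's far (+x) wall.
- bracket_center (a point): Centre of a white printed bracket (bystander), base 44 x 44 mm, 36 mm high, 150 g, loose near the bin's other side wall, its centre 30 to 37 mm from that wall and 80 to 85 mm from the far wall.
- spool: Bystander: small filament spool lying flat, 84 mm across, 30 mm high, 250 g, black flanges, green winding. Origin: centre of its underside.
- glue: Bystander: white glue stick standing upright, 29 mm across, 87 mm high, 60 g, easily toppled. Origin: centre of its underside.
- scale_top (a point): Centre of the upper face of the bench scale's square steel platform, 150 x 150 mm, 45 mm above the desk; axes along its sides. The scale is fixed and rigid; a low white console, 24 mm high, adjoins its -x side.

How it is judged:
By the outcome, as a careful person would: the job done as asked, in the order asked, and still so for the second after the job is handed in, with the robot touching nothing.
It also fails if it takes over 59 s, if anything falls off the work surface, if the arm or the gripper's body presses on something with over 40 N, if the wrist force passes 120 N, or if a joint passes its speed limit or range.

## Robot

A 7-joint arm with a two-finger parallel gripper is mounted at the origin on the work surface. World frame = base frame: x ahead of the robot, y to its left, z up, the work surface at z = 0. Lengths are in m, angles in rad, forces in N, time in s.
With the tool pointing down it reaches from about 0.4 to 0.85 m from the base axis. Payload 10.4 kg.
Tool frame: the origin (TCP) lies midway between the tips of the shut fingers; the grasp point (between the pads) lies 19 mm behind it; y points along the fingers, x is the direction in which the jaws open and shut, and the axes are right-handed (so a half turn about y gives the same grasp; the last joint's range is limited). The gripper opens to 87 mm and grips with 3 to 60 N. Pads are 19 mm wide; open, the fingers measure 117 mm over their backs; the gripper's body (75 mm by 190 mm) begins 51 mm behind the grasp point.
Start: joints at [1.137, 0.332, -0.065, 1.46, 0.022, 1.35, -0.088], TCP at [0.25, -0.573, 0.223] pointing down, gripper open.
Joint ranges: [-2.6, 2.6], [-0.5, 2.12], [-1.47, 1.34], [0.16, 2.42], [-1.27, 4.41], [0.06, 2.06], [-2.6, 2.6]. Speed limits (rad/s): [2.22, 2.22, 2.79, 2.79, 3.14, 3.14, 3.14].

## Interface

Orientations are given as a unit quaternion [x, y, z, w].
In Python, from bench import * gives the robot as it stands.
- The arm moves only by the tool jog_arm, never from a script. Its argument "commands" is a list of rows, each an object with "translation": the shift along the world's x, y, z in mm, a list of three; "twist": the turn about the world's z in rad. A call has 1 to 20 rows; each row shifts and turns the commanded pose from where the row before left it; what a row does not reach is not made up. A row lasts 1/10 s, in which the tool goes at most 50 mm and 8.59 degrees, less where a joint would pass 70% of its speed; a pose out of reach is approached as far as the arm can. A call is refused whole if a number of a shift passes 50 or a number of a turn 0.15, either way. A call with a gripper value outside its range is refused whole. "grip" is the closure, from 0 (fully open) to 1 (shut), set as the call begins (left out, the last holds). The fingers move at their own pace and stop on an object; "grip_force" is the grip in N (left out, the last holds). Time passes only in rows, so rows that do not move let the fingers close. It gives the time, the measured TCP pose, the force and the opening at its end, in the units of the state.
- read_state(): the state, without advancing time (a new reading comes with each control period).
- camera(name): name is "side" or "top" or "wrist"; returns a dict with "img" (400x640x3 uint8, red, green, blue), "fx", "fy", "cx", "cy" (pixels), "cam_to_world" (4x4, takes a point from camera to world coordinates). Camera axes: x right, y down, z forward; pixel columns grow to the right and rows downward; lengths in m; the calibration is good to about 2 mm. A picture is of the moment at which its call begins. There is no depth.
- close_job(): hands the job in, once; it reports no verdict.
The state is a dict: "time": time; "joint_positions": joint angles; "joint_vel": joint speeds; "joint_torque": joint torques, N m; "ee_pos": TCP position; "eef_rot": TCP orientation; "ft_force": force on the tool from outside, world axes, zero at the start; "torque": the same for the moment, N m; "width": finger opening in m.
Only numpy, scipy, OpenCV 4.12 (cv2) and the standard library are available. Lean on these libraries where they do the work, as an engineer would, in place of code of your own. Each camera call takes 0.05 s, during which the arm holds its last target.

## Working session

There is one attempt and no reset: what is moved stays moved. The work goes in short steps, Python scripts to look and compute and a tool call to move; the robot and the scene stay as the last step left them, time stands still between calls to the robot, and variables do not carry over. Pictures are saved under pics/ and viewed, and the job is handed in when it is done.

Besides the shell and the picture viewer there is one more tool, called as a command line: name --argument value ..., lists and objects as JSON in quotes. jog_arm: Moves the arm, as the interface text tells. Its arguments: {"type":"object","properties":{"commands":{"type":"array"},"grip":{"type":"number"},"grip_force":{"type":"number"}},"required":["commands"]}

```bash
ls; mkdir -p pics; python3 - <<'E'
from bench import *
import cv2,numpy as np
s=read_state()
for k in s: print(k,np.round(s[k],4))
for n in ["side","top","wrist"]:
    c=camera(n); cv2.imwrite(f"pics/{n}0.png",c["img"][:,:,::-1]); print(n,c["fx"],c["fy"],c["cx"],c["cy"],np.round(c["cam_to_world"],4).tolist())
E
```

```text
pics
time 0.0
joint_positions [ 1.1374  0.3329 -0.0647  1.4609  0.0216  1.3499 -0.0885]
joint_vel [ 0.      0.0003  0.0001 -0.0016 -0.0016 -0.0001 -0.0016]
joint_torque [ 4.00000e-04 -6.23263e+01  2.48000e-02 -3.89893e+01 -6.14000e-02
  3.98000e-02  2.00000e-04]
ee_pos [ 0.2494 -0.5727  0.2218]
eef_rot [-0.5912  0.3879 -0.3871  0.5917]
ft_force [-0.2912 -0.4893  0.3954]
torque [-0.0085 -0.019  -0.0094]
width 0.087
side 451.111032462849 451.111032462849 320.5085134218882 203.07470086672424 [[0.959, -0.2066, 0.194, 0.377], [-0.2834, -0.6868, 0.6694, -0.6727], [-0.0051, -0.6969, -0.7171, 0.8161], [0.0, 0.0, 0.0, 1.0]]
top 424.6551108874795 424.6551108874795 322.51588880226296 199.31792360678924 [[-0.03, -0.99, 0.138, 0.4026], [-0.9995, 0.0287, -0.0113, 0.0013], [0.0073, -0.1383, -0.9904, 1.1412], [0.0, 0.0, 0.0, 1.0]]
wrist 277.88174260216186 277.88174260216186 323.2791006204919 195.44014236680562 [[0.3993, -0.8853, -0.2384, 0.314], [-0.9168, -0.3861, -0.1022, -0.5451], [-0.0016, 0.2594, -0.9658, 0.3839], [0.0, 0.0, 0.0, 1.0]]
```

View pics/top0.png

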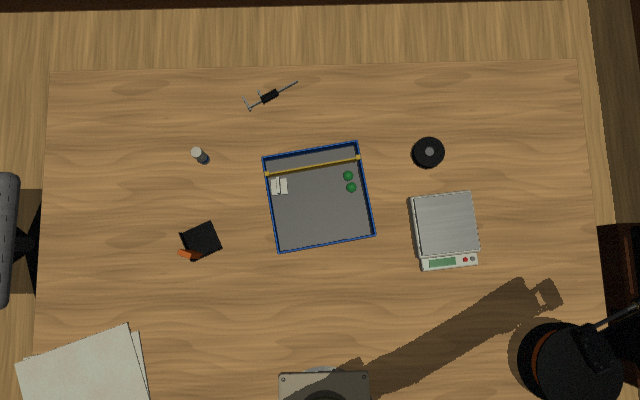

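View pics/side0.png

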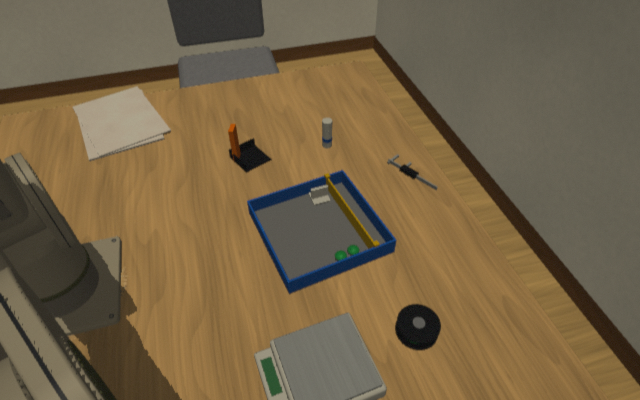

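View pics/wrist0.png

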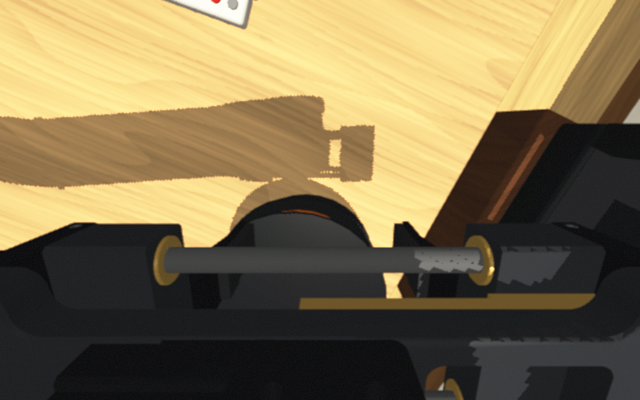

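Top view: the scoop is at about (202,240), with its orange grip at (188,254). The caps are at (348,176) and (351,187), the bracket at (279,186), and the divider runs (266,173)–(358,157). The scale platform is at about (445,224). Next I'll zoom in and measure.

```bash
cat > h.py <<'E'
from bench import *
import cv2,numpy as np
def ray(c,u,v):
    d=np.array([(u-c["cx"])/c["fx"],(v-c["cy"])/c["fy"],1.0]);T=np.array(c["cam_to_world"])
    return T[:3,3],T[:3,:3]@d
def onz(c,u,v,z):
    o,d=ray(c,u,v);return o+d*(z-o[2])/d[2]
def proj(c,p):
    T=np.array(c["cam_to_world"]);q=T[:3,:3].T@(np.array(p)-T[:3,3]);return np.array([c["fx"]*q[0]/q[2]+c["cx"],c["fy"]*q[1]/q[2]+c["cy"]])
def tri(c1,p1,c2,p2):
    A=[];b=[]
    for c,p in((c1,p1),(c2,p2)):
        o,d=ray(c,*p);d/=np.linalg.norm(d);P=np.eye(3)-np.outer(d,d);A.append(P);b.append(P@o)
    return np.linalg.lstsq(np.vstack(A),np.hstack(b),rcond=None)[0]
def crop(img,x0,y0,x1,y1,s,fn):
    cv2.imwrite(fn,cv2.resize(img[y0:y1,x0:x1,::-1],None,fx=s,fy=s,interpolation=cv2.INTER_CUBIC))
E
python3 - <<'E'
from h import *
import pickle
T=camera("top");S=camera("side");pickle.dump((T,S),open("c0.pkl","wb"))
crop(T["img"],255,135,385,260,4.6,"pics/t_bin.png")
crop(T["img"],170,210,230,270,9,"pics/t_scoop.png")
crop(T["img"],400,185,490,275,6,"pics/t_scale.png")
crop(S["img"],240,165,400,295,4.5,"pics/s_bin.png")
crop(S["img"],215,115,280,175,9,"pics/s_scoop.png")
for n,c in(("T",T),("S",S)):
    hsv=cv2.cvtColor(c["img"],cv2.COLOR_RGB2HSV)
    for nm,lo,hi in(("blue",(105,120,40),(125,255,255)),("green",(55,90,30),(85,255,200)),("orange",(5,190,110),(14,255,255)),("yellow",(19,150,90),(30,255,255))):
        m=cv2.inRange(hsv,lo,hi)
        k,l,st,ce=cv2.connectedComponentsWithStats(m)
        print(n,nm,[(st[i].tolist(),np.round(ce[i],1).tolist()) for i in range(1,k) if st[i,4]>25])
E
```

```text
T blue [([262, 140, 98, 31, 480], [309.8, 150.9]), ([265, 160, 111, 94, 629], [322.5, 217.1])]
T green [([343, 171, 10, 10, 74], [347.7, 175.2]), ([346, 183, 10, 9, 73], [350.7, 187.0])]
T orange [([178, 250, 14, 8, 58], [184.2, 253.3])]
T yellow [([265, 155, 95, 21, 168], [311.7, 165.7])]
S blue [([248, 171, 148, 122, 3272], [322.7, 231.5])]
S green [([347, 245, 12, 10, 91], [352.6, 249.4]), ([335, 251, 12, 9, 86], [340.1, 254.8]), ([262, 358, 20, 37, 357], [271.0, 376.1])]
S orange [([228, 124, 8, 8, 41], [231.4, 127.6])]
S yellow [([324, 172, 55, 74, 219], [350.8, 210.5])]
```

View pics/t_bin.png

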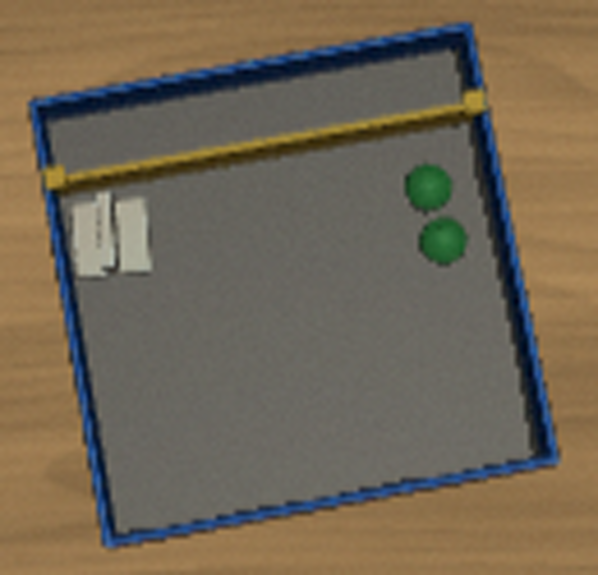

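View pics/t_scoop.png

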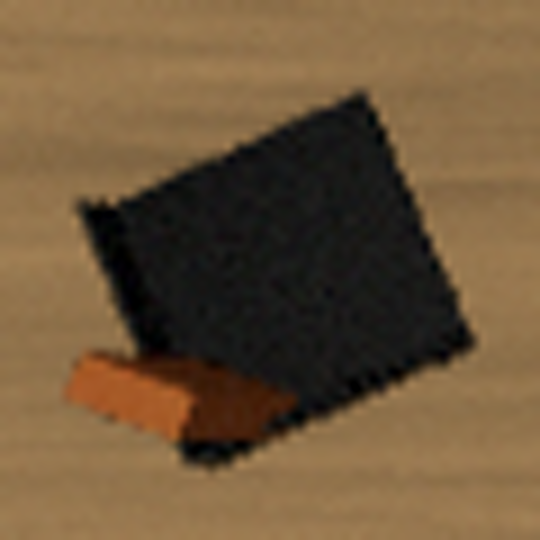

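View pics/t_scale.png

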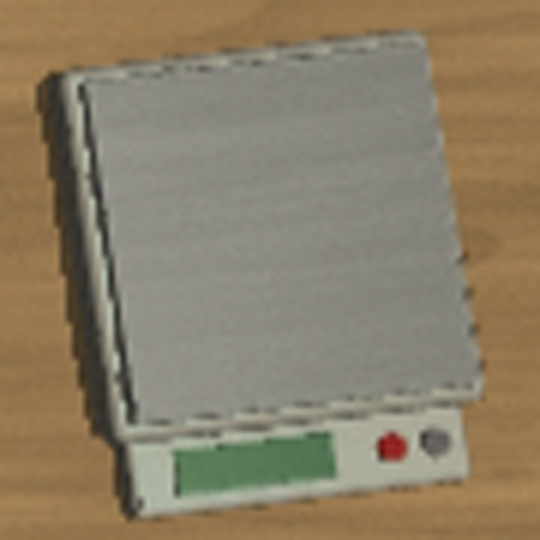

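View pics/s_bin.png

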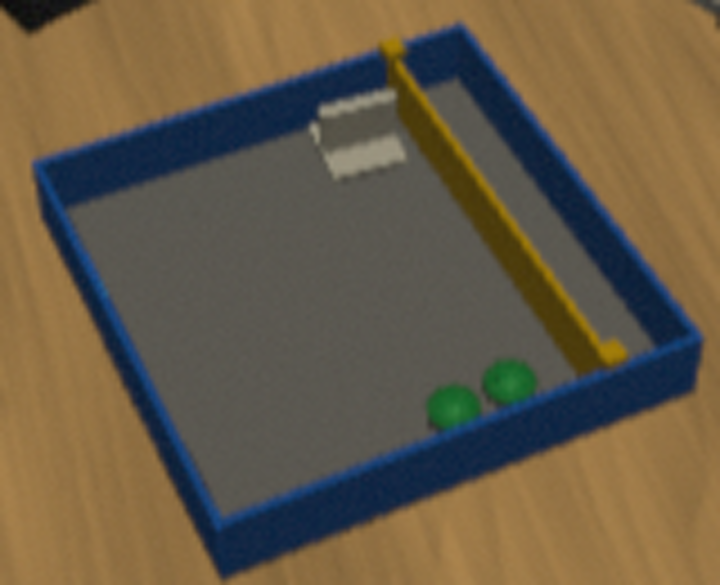

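View pics/s_scoop.png

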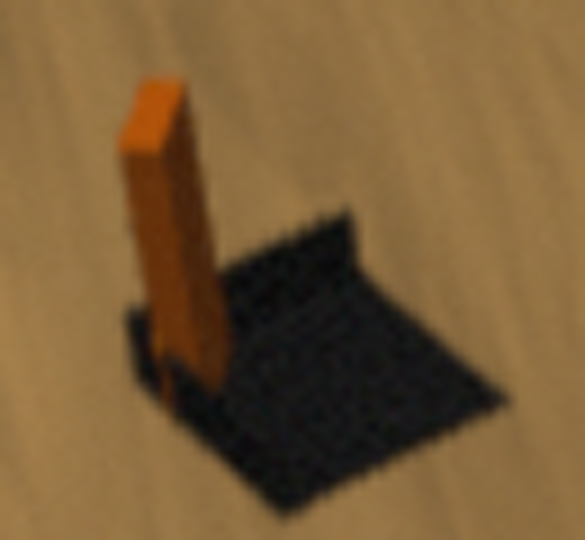

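```bash
python3 - <<'E'
from h import *
import pickle
T,S=pickle.load(open("c0.pkl","rb"))
def px(x,y,x0,y0,s): return (x+.5)/s-.5+x0,(y+.5)/s-.5+y0
tb=lambda x,y:px(x,y,255,135,4.6); ts=lambda x,y:px(x,y,170,210,9); tc=lambda x,y:px(x,y,400,185,6)
sb=lambda x,y:px(x,y,240,165,4.5); ss=lambda x,y:px(x,y,215,115,9)
f=lambda c,p,z:np.round(onz(c,*p,z)*1000,1)[:2]
c=np.array([f(T,tb(*p),.044) for p in((32,102),(470,25),(556,460),(110,545))])
print("bin TL TR BR BL",c.tolist(),"ctr",c.mean(0), "edges",[round(float(np.linalg.norm(c[i]-c[i-1])),1) for i in range(4)])
ex=(c[0]+c[1]-c[2]-c[3]);ey=(c[0]+c[3]-c[1]-c[2]);print("yaw",np.degrees(np.arctan2(ex[1],ex[0])),np.degrees(np.arctan2(-ey[0],ey[1])))
c2=np.array([f(S,sb(*p),.044) for p in((461,25),(700,338),(222,525),(36,165))])
print("side view",c2.tolist(),c2.mean(0))
for n,pt,psd in(("nose",ts(365,92),ss(507,402)),("lipR",ts(475,345),ss(285,515)),):
    print(n,f(T,pt,.0025),f(S,psd,.0025))
print("lipL side",f(S,ss(350,262),.0025), "top walltop", f(T,ts(82,203),.028), "side walltop",f(S,ss(348,212),.028))
# grip top corners
g=[f(T,ts(*p),.105) for p in((90,352),(197,398),(182,440),(66,396))]
print("griptop T",g,np.mean(g,0))
g=[f(S,ss(*p),.105) for p in((145,80),(185,82),(160,152),(121,150))]
print("griptop S",g,np.mean(g,0))
for n in(((347.7,175.2),(352.6,249.4)),((350.7,187.0),(340.1,254.8))):
    print("cap",f(T,n[0],.012),f(S,n[1],.012))
p=np.array([f(T,tc(*q),.045) for q in((83,85),(425,42),(480,392),(132,425))]);print("scale",p.tolist(),p.mean(0))
print("div T near-top",[f(T,tb(*q),.042) for q in((64,182),(470,108))],"S",[f(S,sb(*q),.042) for q in((392,62),(600,352))])
s=read_state();from scipy.spatial.transform import Rotation as R
print(R.from_quat(s["eef_rot"]).as_matrix().round(3))
E
```

```text
bin TL TR BR BL [[673.6, 146.4], [712.1, -107.2], [459.6, -145.2], [419.7, 105.6]] ctr [ 5.6625e+02 -1.0000e-01] edges [257.2, 256.5, 255.3, 254.0]
yaw 8.844760409107467 8.83491347351047
side view [[672.2, 145.0], [711.8, -107.9], [461.0, -147.2], [420.1, 104.1]] [566.275  -1.5  ]
nose [514.6 291.5] [513.2 289.4]
lipR [438.6 258.6] [438.4 257.5]
lipL side [479.4 371.8] top walltop [482.1 366.8] side walltop [480.3 364.2]
griptop T [array([436.5, 338.7]), array([423.4, 309.9]), array([412.4, 313.7]), array([425. , 344.9])] [424.325 326.8  ]
griptop S [array([424.3, 342.8]), array([435.5, 338.4]), array([423.2, 306.5]), array([412.6, 310.7])] [423.9 324.6]
cap [623.9 -81.8] [622.6 -83. ]
cap [591.3 -88.6] [590.8 -89.5]
scale [[550.0, -248.6], [564.6, -399.2], [412.4, -410.9], [402.9, -260.8]] [ 482.475 -329.875]
div T near-top [array([626.7, 128.8]), array([ 663.5, -105.4])] S [array([626.1, 128.7]), array([ 662.4, -100.6])]
[[ 0.399 -0.     0.917]
 [-0.917  0.001  0.399]
 [-0.001 -1.     0.   ]]
```

jog_arm --commands '[{"translation": [29,30,0],"twist": 0.039},{"translation": [29,30,0],"twist": 0.039},{"translation": [29,30,0],"twist": 0.039},{"translation": [29,30,0],"twist": 0.039},{"translation": [29,30,0],"twist": 0.039},{"translation": [29,30,0],"twist": 0.039},{"translation": [29,30,0],"twist": 0.039},{"translation": [29,30,0],"twist": 0.039},{"translation": [0,45,0],"twist": 0.039},{"translation": [0,45,0],"twist": 0.039},{"translation": [0,45,0],"twist": 0.039},{"translation": [0,45,0],"twist": 0.039},{"translation": [0,45,0],"twist": 0.039},{"translation": [0,45,0],"twist": 0.039},{"translation": [0,45,0],"twist": 0.039},{"translation": [0,45,0],"twist": 0.039},{"translation": [0,45,0],"twist": 0.039},{"translation": [0,45,0],"twist": 0.039},{"translation": [0,45,0],"twist": 0.039},{"translation": [0,45,0],"twist": 0.039}]' --grip 0

```text
time: 2.25
ee_pos: [0.4814, 0.2086, 0.2228]
eef_rot: [0.694, -0.133, 0.133, -0.694]
ft_force: [1.4, -0.7, 0.3]
width: 0.087
```

jog_arm --commands '[{"translation": [-19,39,-15]},{"translation": [-19,39,-25]},{"translation": [-19,39,-35]},{"translation": [0,0,-15]},{"translation": [0,0,0]}]'

```text
invalid input at $.commands[0]: expected keys translation, twist
```

```bash
python3 - <<'E'
from h import *
for n in("top","side","wrist"):
    c=camera(n); 
    if n=="wrist": cv2.imwrite("pics/w1.png",c["img"][:,:,::-1])
    if n=="side":crop(c["img"],180,60,330,180,5,"pics/s1.png")
s=read_state();print(s["ee_pos"],s["ft_force"])
E
```

```text
[0.48057232 0.21032834 0.22254776] [ 0.16505368 -0.40967177 -0.4849032 ]
```

View pics/w1.png

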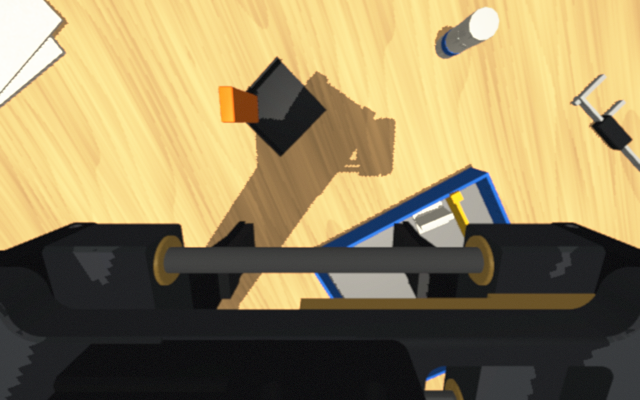

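View pics/s1.png

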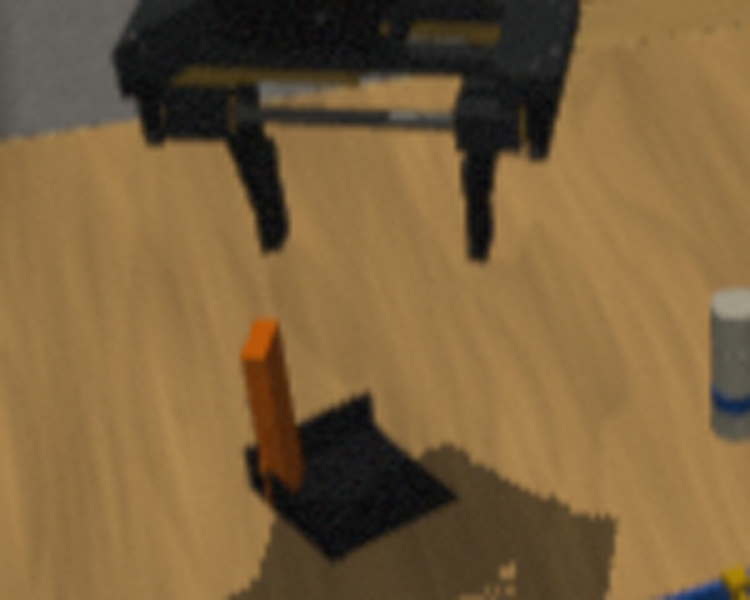

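jog_arm --commands '[{"translation": [-19,39,-15],"twist": 0},{"translation": [-19,39,-25],"twist": 0},{"translation": [-18,38,-35],"twist": 0},{"translation": [0,0,-15],"twist": 0},{"translation": [0,0,0],"twist": 0}]'

```text
time: 2.9
ee_pos: [0.4262, 0.3183, 0.1335]
eef_rot: [0.695, -0.134, 0.132, -0.693]
ft_force: [0.3, -1.3, -0.5]
width: 0.0869
```

```bash
python3 - <<'E'
from h import *
c=camera("wrist"); cv2.imwrite("pics/w2.png",c["img"][:,:,::-1])
hsv=cv2.cvtColor(c["img"],cv2.COLOR_RGB2HSV)
m=cv2.inRange(hsv,(5,190,110),(16,255,255));k,l,st,ce=cv2.connectedComponentsWithStats(m)
print([(st[i].tolist()) for i in range(1,k) if st[i,4]>25])
s=read_state();print(s["ee_pos"],s["eef_rot"],s["ft_force"])
E
```

```text
[[305, 166, 20, 66, 1129]]
[0.42757086 0.31802411 0.13498849] [ 0.69493901 -0.13436082  0.13372221 -0.69363197] [-0.0221798  -0.5923955   0.57855269]
```

View pics/w2.png

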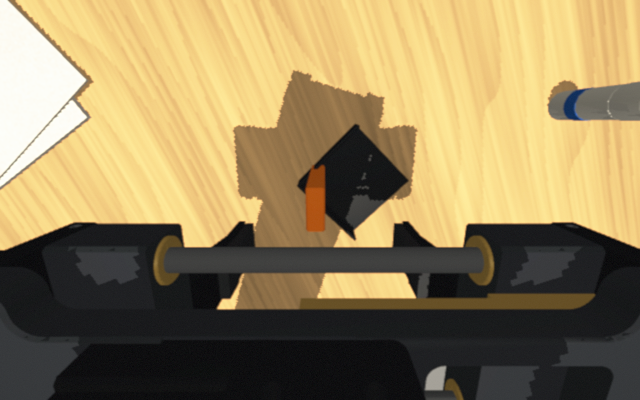

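jog_arm --commands '[{"translation": [-4,8,0],"twist": 0},{"translation": [0,0,-20],"twist": 0},{"translation": [0,0,-20],"twist": 0},{"translation": [0,0,-20],"twist": 0},{"translation": [0,0,-20],"twist": 0},{"translation": [0,0,0],"twist": 0},{"translation": [0,0,0],"twist": 0}]'

```text
time: 3.65
ee_pos: [0.424, 0.3277, 0.0569]
eef_rot: [-0.694, 0.134, -0.134, 0.695]
ft_force: [0.5, -0.2, 0.8]
width: 0.0873
```

```bash
python3 - <<'E'
from h import *
c=camera("side");crop(c["img"],180,60,330,180,5,"pics/s3.png")
s=read_state();print(s["ee_pos"],s["eef_rot"],s["ft_force"])
E
```

```text
[0.42420893 0.32802926 0.05721639] [-0.6938314   0.13334673 -0.13445184  0.69479446] [ 0.15110937 -0.47002027  0.80384223]
```

View pics/s3.png

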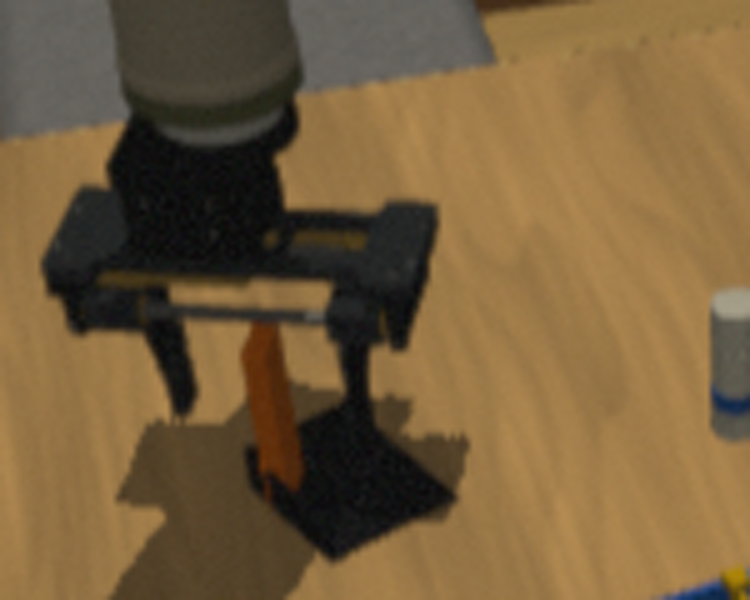

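jog_arm --commands '[{"translation": [0,-1,0],"twist": 0},{"translation": [0,0,0],"twist": 0},{"translation": [0,0,0],"twist": 0},{"translation": [0,0,0],"twist": 0},{"translation": [0,0,0],"twist": 0},{"translation": [0,0,0],"twist": 0},{"translation": [0,0,0],"twist": 0}]' --grip 1 --grip_force 45

```text
time: 4.4
ee_pos: [0.4231, 0.3267, 0.0556]
eef_rot: [0.694, -0.134, 0.134, -0.694]
ft_force: [1.1, -0.3, -0.1]
width: 0.0387
```

jog_arm --commands '[{"translation": [0,0,0],"twist": 0},{"translation": [0,0,0],"twist": 0},{"translation": [0,0,0],"twist": 0},{"translation": [0,0,0],"twist": 0},{"translation": [0,0,0],"twist": 0},{"translation": [0,0,0],"twist": 0}]'

```text
time: 5.0
ee_pos: [0.4231, 0.3267, 0.0556]
eef_rot: [0.694, -0.134, 0.134, -0.694]
ft_force: [0.3, -0.1, -0.5]
width: 0.0138
```

jog_arm --commands '[{"translation": [0,0,10],"twist": 0},{"translation": [0,0,25],"twist": 0},{"translation": [0,0,25],"twist": 0},{"translation": [0,0,20],"twist": 0},{"translation": [3,-15,0],"twist": -0.012},{"translation": [7,-35,0],"twist": -0.025},{"translation": [7,-35,0],"twist": -0.025},{"translation": [7,-35,0],"twist": -0.025},{"translation": [7,-35,0],"twist": -0.025},{"translation": [7,-35,0],"twist": -0.025},{"translation": [7,-35,0],"twist": -0.025},{"translation": [7,-35,0],"twist": -0.025},{"translation": [7,-35,0],"twist": -0.025},{"translation": [7,-35,0],"twist": -0.025},{"translation": [5,-35,0],"twist": -0.015},{"translation": [0,-26,0],"twist": 0},{"translation": [0,0,0],"twist": 0},{"translation": [0,0,0],"twist": 0}]'

```text
time: 6.8
ee_pos: [0.4934, -0.0652, 0.1351]
eef_rot: [0.672, -0.221, 0.22, -0.672]
ft_force: [1.1, 0.5, -0.8]
width: 0.0137
```

```bash
cat > st.py <<'E'
from h import *
from scipy.spatial.transform import Rotation as R
def st():
    s=read_state();M=R.from_quat(s["eef_rot"]).as_matrix();p=np.array(s["ee_pos"])*1000
    yaw=np.arctan2(M[1,0],M[0,0]);d=np.array([np.cos(yaw),np.sin(yaw)])
    if d[0]<0:d=-d;yaw+=np.pi
    c=p[:2]+38.2*d; a=np.radians(8.84);e=np.array([[np.cos(a),np.sin(a)],[-np.sin(a),np.cos(a)]])
    b=e@(c-[566.2,-.8])
    print("t",s["time"],"tcp",p.round(1),"diag",np.degrees(yaw).round(2),"tilt",(M[2]).round(3),"under",round(p[2]-55.6,1),"scoopctr bin",b.round(1),"F",np.round(s["ft_force"],2),"w",round(s["width"],4))
E
python3 - <<'E'
from st import *
st()
c=camera("side");crop(c["img"],220,120,400,290,3.5,"pics/s4.png")
c=camera("top");crop(c["img"],255,135,385,260,4.6,"pics/t4.png")
E
```

```text
t 6.8 tcp [493.4 -65.2 135.1] diag -36.33 tilt [-0.001 -1.    -0.   ] under 79.5 scoopctr bin [-54.9 -79.5] F [ 1.05  0.52 -0.8 ] w 0.0137
```

View pics/s4.png

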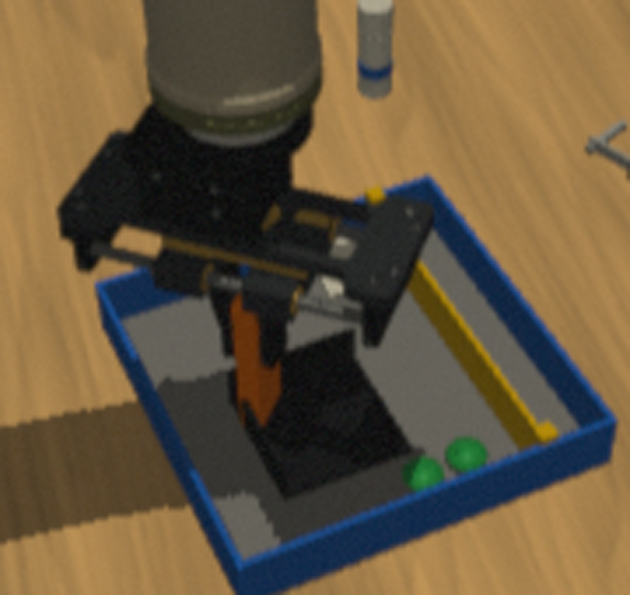

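View pics/t4.png

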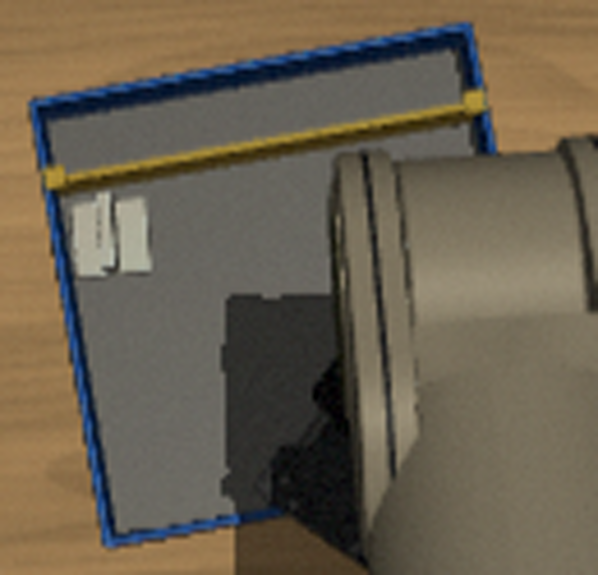

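jog_arm --commands '[{"translation": [0,0,-20],"twist": 0},{"translation": [0,0,-20],"twist": 0},{"translation": [0,0,-15],"twist": 0},{"translation": [0,0,-10],"twist": 0},{"translation": [0,0,-5],"twist": 0},{"translation": [0,0,0],"twist": 0},{"translation": [0,0,0],"twist": 0}]'

```text
time: 7.6
ee_pos: [0.4946, -0.0642, 0.0662]
eef_rot: [-0.672, 0.219, -0.22, 0.672]
ft_force: [0.4, 0.3, -1.0]
width: 0.0137
```

```bash
python3 - <<'E'
from st import *
st()
c=camera("side");crop(c["img"],220,140,400,290,4,"pics/s5.png")
E
```

```text
t 7.6 tcp [494.6 -64.2  66.2] diag -36.19 tilt [ 0.001 -1.     0.   ] under 10.6 scoopctr bin [-53.5 -78.6] F [ 0.37  0.31 -1.05] w 0.0137
```

View pics/s5.png

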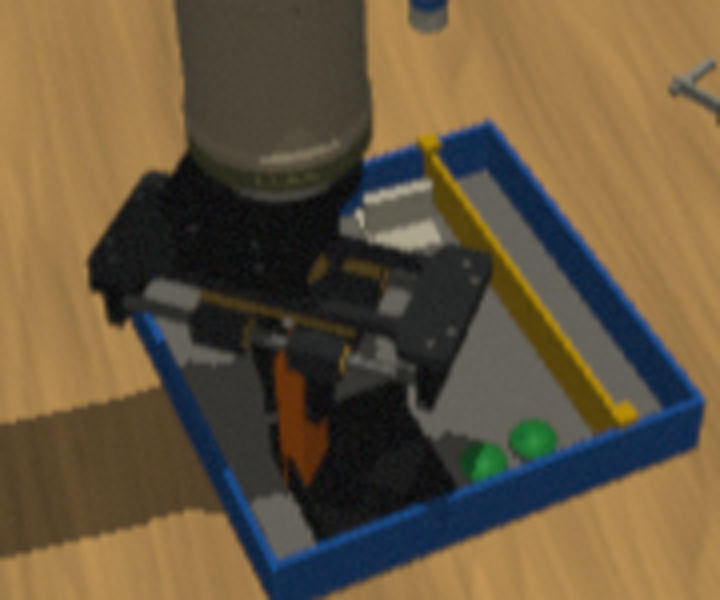

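jog_arm --commands '[{"translation": [0,0,-2],"twist": 0},{"translation": [0,0,-2],"twist": 0},{"translation": [0,0,-1],"twist": 0},{"translation": [0,0,-1],"twist": 0},{"translation": [0,0,0],"twist": 0},{"translation": [0,0,0],"twist": 0}]'

```text
time: 8.25
ee_pos: [0.4942, -0.0644, 0.0596]
eef_rot: [0.672, -0.22, 0.22, -0.672]
ft_force: [0.6, 0.3, -1.1]
width: 0.0138
```

```bash
python3 -c "
from st import *
st()"
```

```text
t 8.25 tcp [494.2 -64.4  59.6] diag -36.21 tilt [ 0. -1.  0.] under 4.0 scoopctr bin [-53.9 -78.8] F [ 0.58  0.34 -1.14] w 0.0138
```

jog_arm --commands '[{"translation": [0,0,-0.5],"twist": 0},{"translation": [0,0,0],"twist": 0},{"translation": [0,0,0],"twist": 0}]'

```text
time: 8.55
ee_pos: [0.4942, -0.0643, 0.0595]
eef_rot: [0.672, -0.22, 0.22, -0.672]
ft_force: [-2.7, 0.3, 5.7]
width: 0.0139
```

jog_arm --commands '[{"translation": [0,0,-0.5],"twist": 0},{"translation": [0,0,0],"twist": 0},{"translation": [0,0,0],"twist": 0}]'

```text
time: 8.85
ee_pos: [0.4942, -0.0643, 0.0596]
eef_rot: [0.672, -0.22, 0.22, -0.672]
ft_force: [-5.8, -0.2, 12.2]
width: 0.0136
```

jog_arm --commands '[{"translation": [0,0,0.6],"twist": 0},{"translation": [4.94,0.77,0],"twist": 0},{"translation": [4.94,0.77,0],"twist": 0},{"translation": [4.94,0.77,0],"twist": 0},{"translation": [4.94,0.77,0],"twist": 0},{"translation": [4.94,0.77,0],"twist": 0},{"translation": [4.94,0.77,0],"twist": 0},{"translation": [4.94,0.77,0],"twist": 0},{"translation": [4.94,0.77,0],"twist": 0},{"translation": [0,0,0],"twist": 0}]'

```text
time: 9.85
ee_pos: [0.5349, -0.0581, 0.0596]
eef_rot: [-0.672, 0.219, -0.22, 0.672]
ft_force: [-0.3, -0.1, 3.8]
width: 0.014
```

```bash
python3 - <<'E'
from st import *
st()
c=camera("side");crop(c["img"],220,140,400,290,4,"pics/s6.png")
E
```

```text
t 9.85 tcp [534.9 -58.1  59.6] diag -36.21 tilt [ 0.001 -1.     0.001] under 4.0 scoopctr bin [-12.8 -78.9] F [-0.27 -0.11  3.78] w 0.014
```

View pics/s6.png

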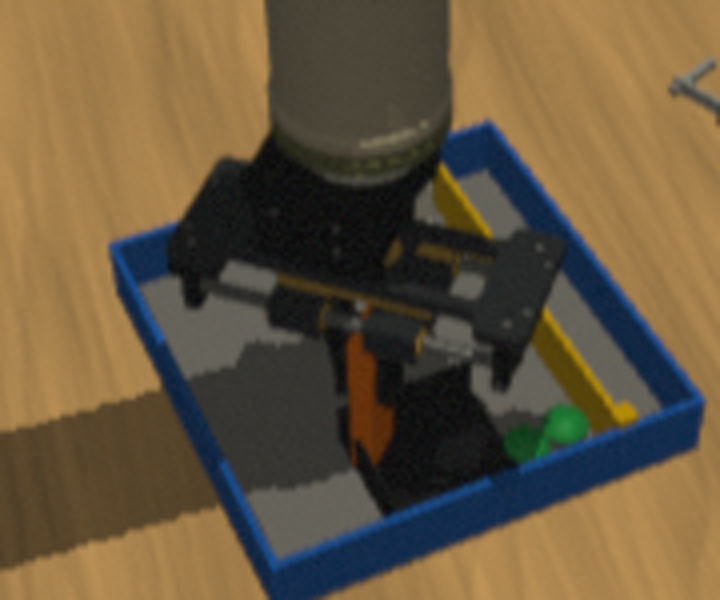

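jog_arm --commands '[{"translation": [3.95,0.61,0],"twist": 0},{"translation": [3.95,0.61,0],"twist": 0},{"translation": [3.95,0.61,0],"twist": 0},{"translation": [3.95,0.61,0],"twist": 0},{"translation": [3.95,0.61,0],"twist": 0},{"translation": [0,0,0],"twist": 0}]'

```text
time: 10.5
ee_pos: [0.5542, -0.0552, 0.0596]
eef_rot: [-0.672, 0.219, -0.22, 0.672]
ft_force: [-0.7, -1.1, 6.2]
width: 0.014
```

```bash
python3 - <<'E'
from st import *
st()
c=camera("side");crop(c["img"],220,140,400,290,4,"pics/s7.png")
E
```

```text
t 10.5 tcp [554.2 -55.2  59.6] diag -36.22 tilt [ 0.001 -1.     0.   ] under 4.0 scoopctr bin [  6.7 -79. ] F [-0.71 -1.12  6.17] w 0.014
```

View pics/s7.png

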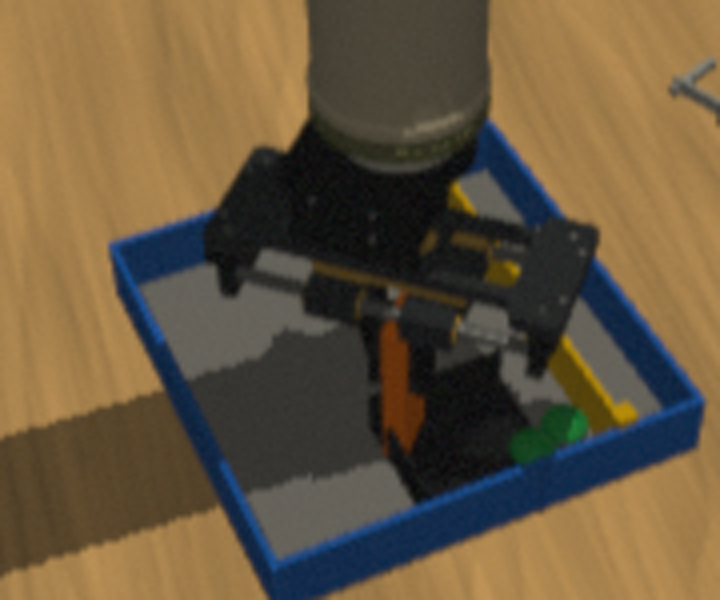

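jog_arm --commands '[{"translation": [3.95,0.61,0.2],"twist": 0},{"translation": [3.95,0.61,0],"twist": 0},{"translation": [3.95,0.61,0],"twist": 0},{"translation": [3.95,0.61,0],"twist": 0},{"translation": [3.95,0.61,0],"twist": 0},{"translation": [0,0,0],"twist": 0}]'

```text
time: 11.15
ee_pos: [0.5738, -0.0521, 0.0596]
eef_rot: [-0.672, 0.22, -0.22, 0.672]
ft_force: [0.7, -0.7, 4.6]
width: 0.0134
```

```bash
python3 - <<'E'
from st import *
st()
c=camera("side");crop(c["img"],220,140,400,290,4,"pics/s8.png")
E
```

```text
t 11.15 tcp [573.8 -52.1  59.6] diag -36.21 tilt [ 0.001 -1.     0.   ] under 4.0 scoopctr bin [ 26.6 -78.9] F [ 0.75 -0.68  4.58] w 0.0134
```

View pics/s8.png

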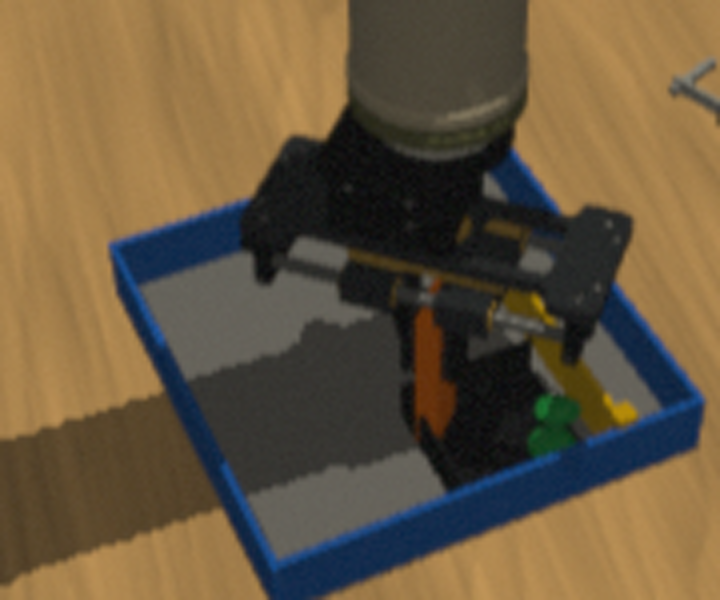

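jog_arm --commands '[{"translation": [1.98,0.31,0],"twist": 0},{"translation": [1.98,0.31,0],"twist": 0},{"translation": [1.98,0.31,0],"twist": 0},{"translation": [0.99,0.15,0],"twist": 0},{"translation": [0,0,0],"twist": 0}]'

```text
time: 11.7
ee_pos: [0.5801, -0.0511, 0.0596]
eef_rot: [0.672, -0.22, 0.22, -0.672]
ft_force: [-2.9, -0.0, 7.7]
width: 0.0137
```

jog_arm --commands '[{"translation": [0.99,0.15,0],"twist": 0},{"translation": [0.99,0.15,0],"twist": 0},{"translation": [0,0,0],"twist": 0}]'

```text
time: 12.0
ee_pos: [0.582, -0.0508, 0.0596]
eef_rot: [0.672, -0.22, 0.22, -0.672]
ft_force: [-3.3, -0.7, 6.8]
width: 0.0136
```

```bash
python3 - <<'E'
from st import *
st()
c=camera("side");crop(c["img"],290,170,400,290,5,"pics/s9.png")
E
```

```text
t 12.0 tcp [582.  -50.8  59.6] diag -36.22 tilt [-0. -1. -0.] under 4.0 scoopctr bin [ 34.9 -78.9] F [-3.33 -0.75  6.76] w 0.0136
```

View pics/s9.png

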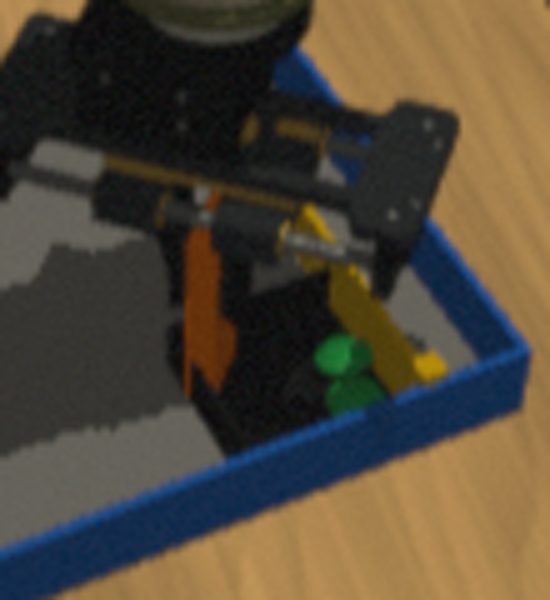

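jog_arm --commands '[{"translation": [0.99,0.15,0.3],"twist": 0},{"translation": [0,0,0],"twist": 0},{"translation": [0,0,0],"twist": 0}]'

```text
time: 12.35
ee_pos: [0.583, -0.0506, 0.0596]
eef_rot: [0.672, -0.22, 0.22, -0.672]
ft_force: [-1.6, -0.1, 4.9]
width: 0.0139
```

jog_arm --commands '[{"translation": [0.99,0.15,0],"twist": 0},{"translation": [0,0,0],"twist": 0},{"translation": [0,0,0],"twist": 0}]'

```text
time: 12.65
ee_pos: [0.5831, -0.0506, 0.0597]
eef_rot: [0.672, -0.22, 0.219, -0.672]
ft_force: [-8.3, -0.1, 9.1]
width: 0.0142
```

jog_arm --commands '[{"translation": [0.99,0.15,0],"twist": 0},{"translation": [0,0,0],"twist": 0},{"translation": [0,0,0],"twist": 0}]'

```text
time: 12.95
ee_pos: [0.5833, -0.0506, 0.0598]
eef_rot: [0.673, -0.221, 0.219, -0.671]
ft_force: [-13.6, -1.2, 15.3]
width: 0.0142
```

jog_arm --commands '[{"translation": [-1.5,-0.2,0.2],"twist": 0},{"translation": [0.15,-0.99,0],"twist": 0},{"translation": [0.15,-0.99,0],"twist": 0},{"translation": [0,0,0],"twist": 0},{"translation": [0,0,0],"twist": 0}]'

```text
time: 13.45
ee_pos: [0.5831, -0.0511, 0.0598]
eef_rot: [-0.672, 0.22, -0.219, 0.672]
ft_force: [-6.6, 2.7, 6.2]
width: 0.0135
```

jog_arm --commands '[{"translation": [0.15,-0.99,0],"twist": 0},{"translation": [0,0,0],"twist": 0},{"translation": [0,0,0],"twist": 0}]'

```text
time: 13.75
ee_pos: [0.5832, -0.0516, 0.0598]
eef_rot: [-0.672, 0.22, -0.218, 0.673]
ft_force: [-6.8, 5.1, 7.3]
width: 0.0135
```

jog_arm --commands '[{"translation": [0.15,-0.99,0],"twist": 0},{"translation": [0,0,0],"twist": 0},{"translation": [0,0,0],"twist": 0}]'

```text
time: 14.05
ee_pos: [0.5834, -0.0526, 0.0598]
eef_rot: [-0.672, 0.22, -0.218, 0.673]
ft_force: [-8.4, 4.4, 7.0]
width: 0.0141
```

jog_arm --commands '[{"translation": [-0.6,-0.1,0.2],"twist": 0},{"translation": [0.15,-0.99,0],"twist": 0},{"translation": [0,0,0],"twist": 0},{"translation": [0,0,0],"twist": 0}]'

```text
time: 14.45
ee_pos: [0.5836, -0.0546, 0.0598]
eef_rot: [-0.672, 0.22, -0.219, 0.673]
ft_force: [-1.3, 5.6, -1.0]
width: 0.0136
```

jog_arm --commands '[{"translation": [0.15,-0.99,0],"twist": 0},{"translation": [0,0,0],"twist": 0},{"translation": [0,0,0],"twist": 0}]'

```text
time: 14.75
ee_pos: [0.5836, -0.0546, 0.0599]
eef_rot: [-0.672, 0.22, -0.219, 0.673]
ft_force: [-2.6, 7.4, 0.7]
width: 0.0138
```

```bash
python3 - <<'E'
from st import *
st()
c=camera("side");crop(c["img"],290,170,400,290,5,"pics/s10.png")
E
```

```text
t 14.75 tcp [583.6 -54.6  59.9] diag -36.14 tilt [-0.002 -1.     0.001] under 4.3 scoopctr bin [ 36.  -82.9] F [-2.63  7.36  0.74] w 0.0138
```

View pics/s10.png

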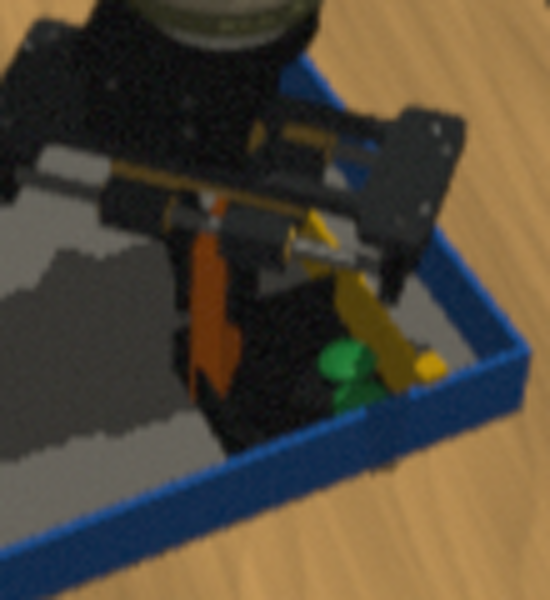

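jog_arm --commands '[{"translation": [-0.2,1,0.5],"twist": 0},{"translation": [-1.9,0.6,0.5],"twist": 0},{"translation": [-4.8,1.5,0],"twist": 0},{"translation": [-8.6,2.8,0],"twist": 0},{"translation": [-12.4,4,0],"twist": 0},{"translation": [-12.4,4,0],"twist": 0},{"translation": [-12.4,4,0],"twist": 0},{"translation": [-12.4,4,0],"twist": 0},{"translation": [-12.4,4,0],"twist": 0},{"translation": [-12.4,4,0],"twist": 0},{"translation": [-12.4,4,0],"twist": 0},{"translation": [-12.4,4,0],"twist": 0},{"translation": [-8.6,2.8,0],"twist": 0},{"translation": [-3.8,1.2,0],"twist": 0},{"translation": [0,0,0],"twist": 0}]'

```text
time: 16.3
ee_pos: [0.4575, -0.0146, 0.0617]
eef_rot: [-0.672, 0.219, -0.221, 0.672]
ft_force: [1.9, 0.4, -0.8]
width: 0.0138
```

```bash
python3 - <<'E'
from st import *
st()
c=camera("side");crop(c["img"],220,140,400,290,4,"pics/s11.png")
E
```

```text
t 16.3 tcp [457.5 -14.6  61.7] diag -36.21 tilt [ 0.002 -1.     0.001] under 6.1 scoopctr bin [-82.6 -24. ] F [ 1.93  0.41 -0.76] w 0.0138
```

View pics/s11.png

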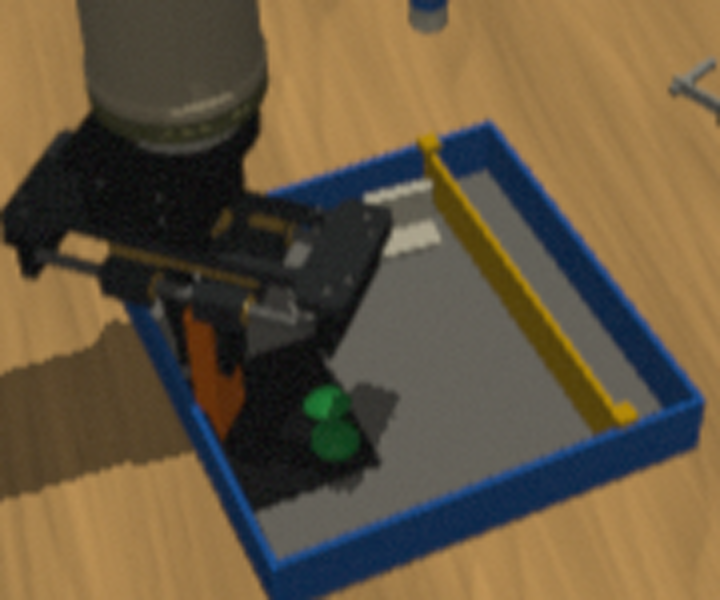

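jog_arm --commands '[{"translation": [-0.5,3,0],"twist": 0},{"translation": [-0.9,5.9,0],"twist": 0},{"translation": [-1.5,9.9,0],"twist": 0},{"translation": [-1.8,11.9,0],"twist": 0},{"translation": [-1.8,11.9,0],"twist": 0},{"translation": [-1.8,11.9,0],"twist": 0},{"translation": [-1.8,11.9,0],"twist": 0},{"translation": [-1.8,11.9,0],"twist": 0},{"translation": [-1.5,9.9,0],"twist": 0},{"translation": [-1.2,7.9,0],"twist": 0},{"translation": [-0.5,3,0],"twist": 0},{"translation": [0,0,0],"twist": 0},{"translation": [0,0,-1],"twist": 0},{"translation": [0,0,0],"twist": 0}]'

```text
time: 17.75
ee_pos: [0.4418, 0.0852, 0.0602]
eef_rot: [-0.672, 0.22, -0.22, 0.672]
ft_force: [5.0, 2.7, -0.6]
width: 0.0137
```

```bash
python3 - <<'E'
from st import *
st()
c=camera("side");crop(c["img"],220,110,400,280,3.5,"pics/s12.png")
E
```

```text
t 17.75 tcp [441.8  85.2  60.2] diag -36.2 tilt [-0.    -1.     0.001] under 4.6 scoopctr bin [-82.7  77.1] F [ 5.02  2.68 -0.58] w 0.0137
```

View pics/s12.png

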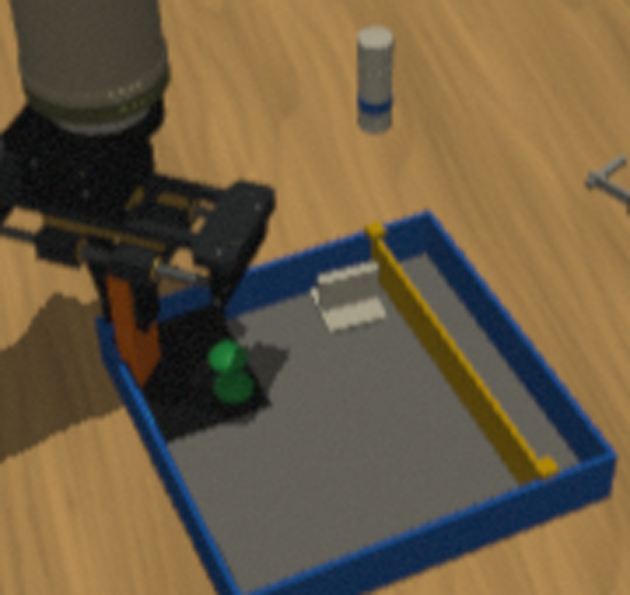

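jog_arm --commands '[{"translation": [0.4,0,-0.5],"twist": 0},{"translation": [0,0,0],"twist": 0}]'

```text
time: 18.0
ee_pos: [0.442, 0.0848, 0.0596]
eef_rot: [-0.672, 0.22, -0.22, 0.672]
ft_force: [3.6, 3.0, 0.4]
width: 0.014
```

jog_arm --commands '[{"translation": [0,0,0],"twist": 0},{"translation": [0,0,0],"twist": 0},{"translation": [0,0,0],"twist": 0},{"translation": [0,0,0],"twist": 0},{"translation": [0,0,0],"twist": 0},{"translation": [0,0,0],"twist": 0}]' --grip 0.5

```text
time: 18.6
ee_pos: [0.442, 0.0844, 0.0596]
eef_rot: [0.672, -0.22, 0.22, -0.672]
ft_force: [0.1, -0.0, 0.1]
width: 0.0426
```

jog_arm --commands '[{"translation": [0,0,13],"twist": 0},{"translation": [0,0,13],"twist": 0},{"translation": [-4.8,3.5,0],"twist": 0},{"translation": [-4.8,3.5,0],"twist": 0},{"translation": [-2.4,1.8,0],"twist": 0},{"translation": [-2.4,1.8,0],"twist": 0},{"translation": [-2.4,1.8,0],"twist": 0},{"translation": [-2.4,1.8,0],"twist": 0},{"translation": [-2.4,1.8,0],"twist": 0},{"translation": [-2.4,1.8,0],"twist": 0},{"translation": [0,0,0],"twist": 0}]'

```text
time: 19.7
ee_pos: [0.4191, 0.1025, 0.0863]
eef_rot: [-0.672, 0.219, -0.221, 0.672]
ft_force: [3.6, -0.5, 2.9]
width: 0.0438
```

```bash
python3 - <<'E'
from st import *
st()
c=camera("side");crop(c["img"],220,110,400,280,3.5,"pics/s13.png")
E
```

```text
t 19.7 tcp [419.1 102.5  86.3] diag -36.22 tilt [ 0.002 -1.     0.002] under 30.7 scoopctr bin [-102.5   97.6] F [ 3.63 -0.51  2.86] w 0.0438
```

View pics/s13.png

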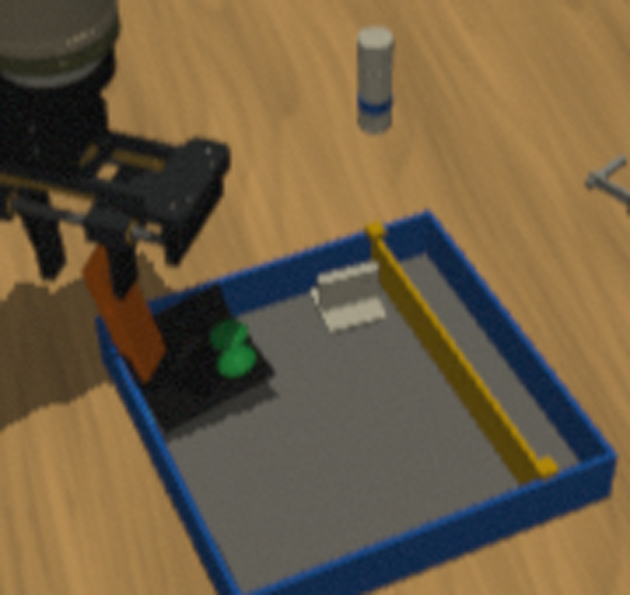

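jog_arm --commands '[{"translation": [-1.6,1.2,0],"twist": 0},{"translation": [-1.6,1.2,0],"twist": 0},{"translation": [-1.6,1.2,0],"twist": 0},{"translation": [-1.6,1.2,0],"twist": 0},{"translation": [-1.6,1.2,0],"twist": 0},{"translation": [-1.6,1.2,0],"twist": 0},{"translation": [0,0,0],"twist": 0}]'

```text
time: 20.45
ee_pos: [0.4079, 0.1097, 0.0854]
eef_rot: [0.672, -0.22, 0.219, -0.672]
ft_force: [0.1, -0.2, -0.6]
width: 0.0435
```

```bash
python3 - <<'E'
from st import *
st()
c=camera("side");crop(c["img"],220,110,400,280,3.5,"pics/s14.png")
E
```

```text
t 20.45 tcp [407.9 109.7  85.4] diag -36.19 tilt [-0.001 -1.    -0.001] under 29.8 scoopctr bin [-112.4  106.5] F [ 0.1  -0.24 -0.57] w 0.0435
```

View pics/s14.png

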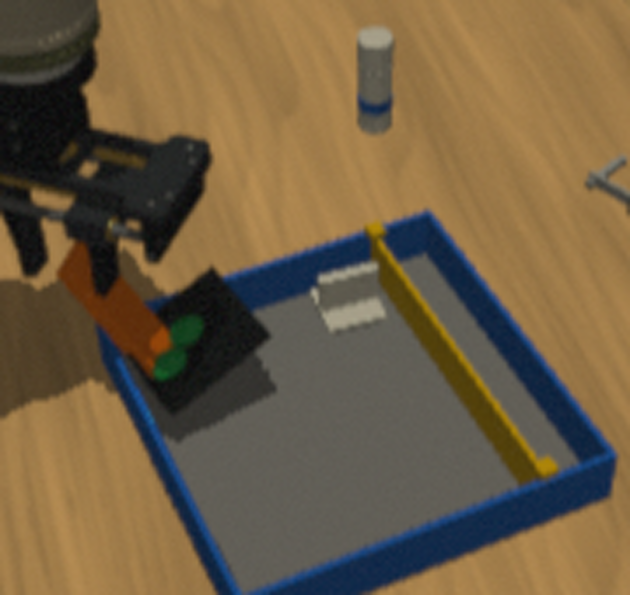

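jog_arm --commands '[{"translation": [1.6,-1.2,0],"twist": 0},{"translation": [1.6,-1.2,0],"twist": 0},{"translation": [1.6,-1.2,0],"twist": 0},{"translation": [1.6,-1.2,0],"twist": 0},{"translation": [1.6,-1.2,0],"twist": 0},{"translation": [1.6,-1.2,0],"twist": 0},{"translation": [1.6,-1.2,0],"twist": 0},{"translation": [1.6,-1.2,0],"twist": 0},{"translation": [0,0,0],"twist": 0}]'

```text
time: 21.4
ee_pos: [0.4215, 0.0997, 0.0856]
eef_rot: [-0.672, 0.22, -0.22, 0.672]
ft_force: [0.6, 0.4, 0.3]
width: 0.0436
```

```bash
python3 - <<'E'
from st import *
st()
c=camera("side");crop(c["img"],220,110,400,280,3.5,"pics/s15.png")
E
```

```text
t 21.4 tcp [421.5  99.7  85.6] diag -36.23 tilt [ 0. -1.  0.] under 30.0 scoopctr bin [-100.5   94.5] F [0.62 0.37 0.29] w 0.0436
```

View pics/s15.png

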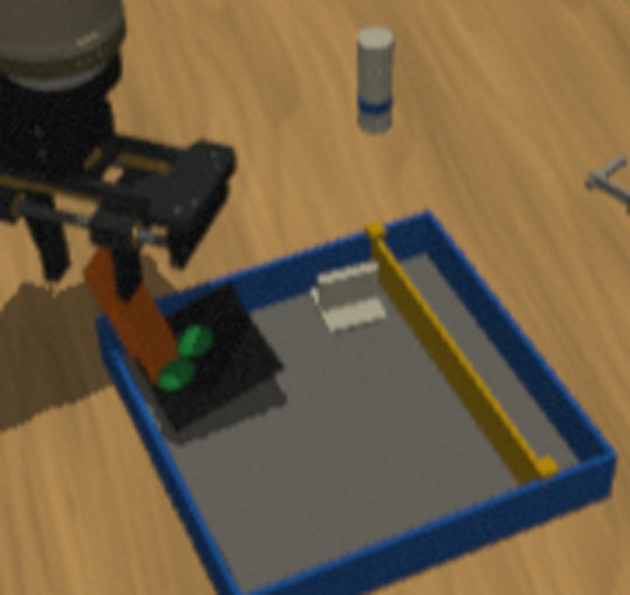

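jog_arm --commands '[{"translation": [1.6,-1.2,0],"twist": 0},{"translation": [1.6,-1.2,0],"twist": 0},{"translation": [1.6,-1.2,0],"twist": 0},{"translation": [1.6,-1.2,0],"twist": 0},{"translation": [1.6,-1.2,0],"twist": 0},{"translation": [1.6,-1.2,0],"twist": 0},{"translation": [1.6,-1.2,0],"twist": 0},{"translation": [1.6,-1.2,0],"twist": 0},{"translation": [1.6,-1.2,0],"twist": 0},{"translation": [1.6,-1.2,0],"twist": 0},{"translation": [0,0,0],"twist": 0}]'

```text
time: 22.55
ee_pos: [0.4375, 0.0878, 0.0856]
eef_rot: [-0.672, 0.22, -0.22, 0.672]
ft_force: [0.2, -0.0, 0.4]
width: 0.0433
```

```bash
python3 - <<'E'
from st import *
st()
c=camera("side");crop(c["img"],220,110,350,250,4.2,"pics/s16.png")
c=camera("wrist");cv2.imwrite("pics/w16.png",c["img"][:,:,::-1])
E
```

```text
t 22.55 tcp [437.5  87.8  85.6] diag -36.22 tilt [ 0. -1.  0.] under 30.0 scoopctr bin [-86.6  80.3] F [ 0.22 -0.02  0.36] w 0.0433
```

View pics/s16.png

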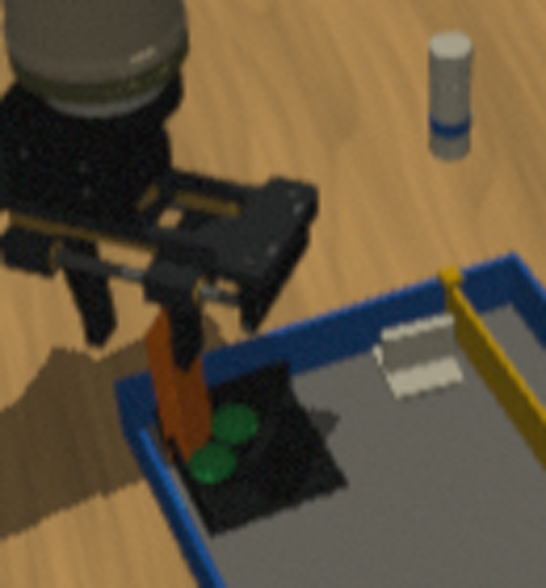

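View pics/w16.png

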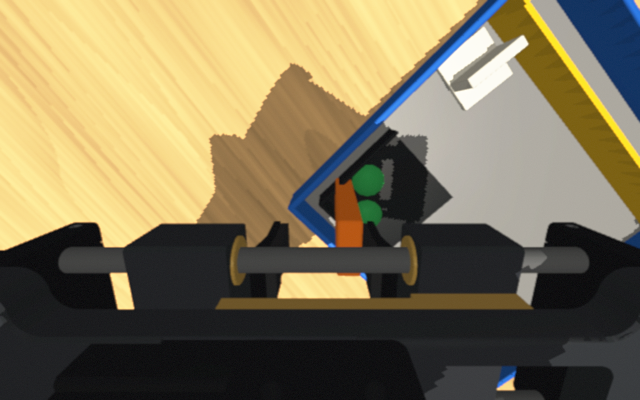

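jog_arm --commands '[{"translation": [1.6,-1.2,0],"twist": 0},{"translation": [1.6,-1.2,0],"twist": 0},{"translation": [1.6,-1.2,0],"twist": 0},{"translation": [1.6,-1.2,0],"twist": 0},{"translation": [2.4,-1.8,0],"twist": 0},{"translation": [2.4,-1.8,0],"twist": 0},{"translation": [0,0,0],"twist": 0}]'

```text
time: 23.35
ee_pos: [0.4488, 0.0792, 0.0856]
eef_rot: [-0.672, 0.22, -0.22, 0.672]
ft_force: [0.3, 0.3, -0.7]
width: 0.0434
```

```bash
python3 - <<'E'
from st import *
st()
c=camera("side");crop(c["img"],220,110,350,250,4.2,"pics/s17.png")
c=camera("wrist");crop(c["img"],200,60,520,320,2.4,"pics/w17.png")
E
```

```text
t 23.35 tcp [448.8  79.2  85.6] diag -36.24 tilt [ 0. -1.  0.] under 30.0 scoopctr bin [-76.7  70. ] F [ 0.3   0.3  -0.73] w 0.0434
```

View pics/s17.png

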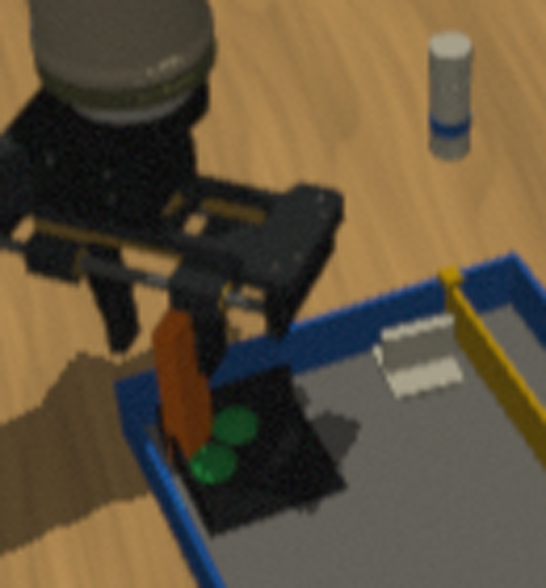

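View pics/w17.png

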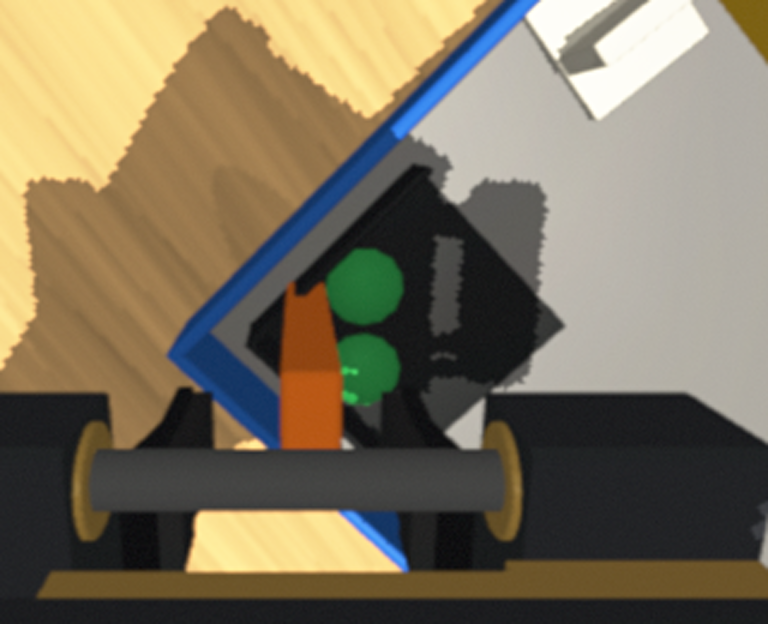

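jog_arm --commands '[{"translation": [1.6,-1.2,-6],"twist": 0},{"translation": [0,0,-10],"twist": 0},{"translation": [0,0,-8],"twist": 0},{"translation": [0,0,-2],"twist": 0},{"translation": [0,0,0],"twist": 0}]'

```text
time: 23.95
ee_pos: [0.4496, 0.0784, 0.059]
eef_rot: [0.672, -0.22, 0.219, -0.672]
ft_force: [-0.4, -0.5, 0.1]
width: 0.0436
```

jog_arm --commands '[{"translation": [0,0,0],"twist": 0},{"translation": [0,0,0],"twist": 0},{"translation": [0,0,0],"twist": 0},{"translation": [0,0,0],"twist": 0},{"translation": [0,0,0],"twist": 0},{"translation": [0,0,0],"twist": 0},{"translation": [0,0,0],"twist": 0},{"translation": [0,0,0],"twist": 0}]' --grip 1 --grip_force 45

```text
time: 24.75
ee_pos: [0.4502, 0.0783, 0.0597]
eef_rot: [0.672, -0.22, 0.22, -0.672]
ft_force: [0.2, -0.1, 1.5]
width: 0.0137
```

```bash
python3 - <<'E'
from st import *
st()
c=camera("side");crop(c["img"],220,110,350,250,4.2,"pics/s18.png")
c=camera("wrist");crop(c["img"],200,60,520,320,2.4,"pics/w18.png")
E
```

```text
t 24.75 tcp [450.2  78.3  59.7] diag -36.21 tilt [ 0. -1.  0.] under 4.1 scoopctr bin [-75.5  68.9] F [ 0.24 -0.14  1.53] w 0.0137
```

View pics/s18.png

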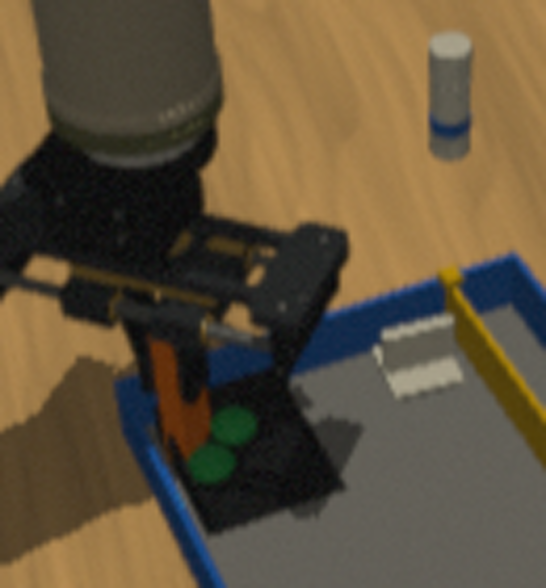

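View pics/w18.png

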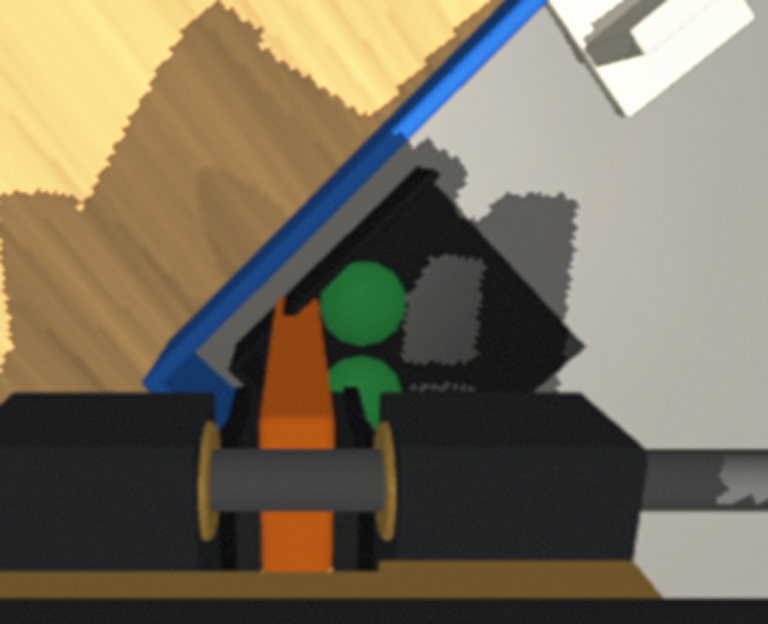

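jog_arm --commands '[{"translation": [0,0,2],"twist": 0},{"translation": [0,0,5],"twist": 0},{"translation": [0,0,9],"twist": 0},{"translation": [0,0,13],"twist": 0},{"translation": [0,0,13],"twist": 0},{"translation": [0,0,13],"twist": 0},{"translation": [0,0,13],"twist": 0},{"translation": [0,0,9],"twist": 0},{"translation": [0,0,5],"twist": 0},{"translation": [0,0,2],"twist": 0},{"translation": [0,0,0],"twist": 0}]'

```text
time: 25.95
ee_pos: [0.45, 0.0782, 0.1435]
eef_rot: [0.672, -0.22, 0.22, -0.672]
ft_force: [-0.0, 0.3, -0.8]
width: 0.014
```

```bash
python3 - <<'E'
from st import *
st()
c=camera("side");crop(c["img"],200,70,350,230,4,"pics/s19.png")
c=camera("wrist");crop(c["img"],200,60,520,320,2.4,"pics/w19.png")
E
```

```text
t 25.95 tcp [450.   78.2 143.5] diag -36.21 tilt [-0. -1. -0.] under 87.9 scoopctr bin [-75.7  68.9] F [-0.03  0.3  -0.76] w 0.014
```

View pics/s19.png

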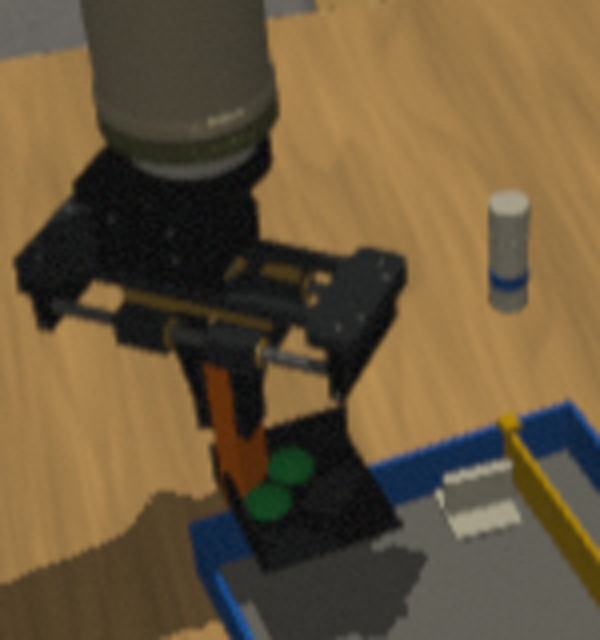

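View pics/w19.png

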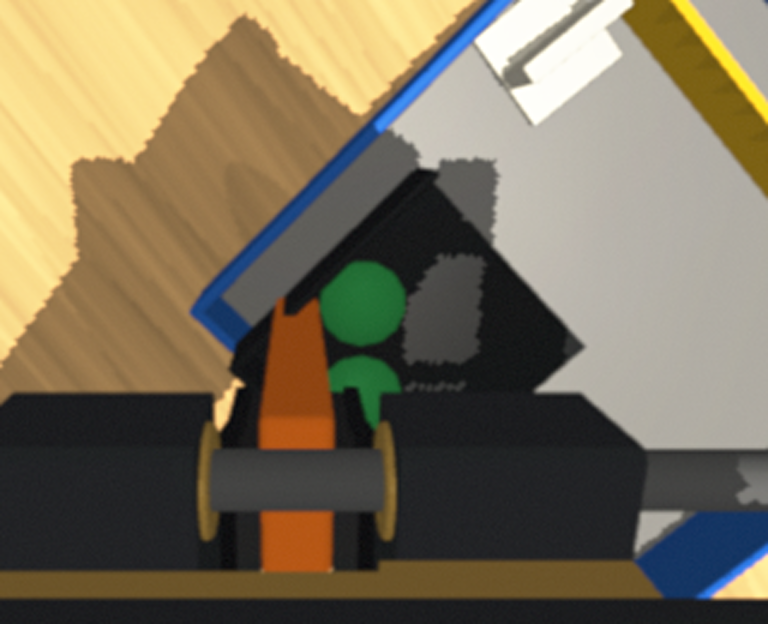

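```bash
python3 - <<'E'
from h import *
c=camera("side")
for p in((400,523),(268,571)):
    print(onz(c,(p[0]+.5)/4-.5+200,(p[1]+.5)/4-.5+70,.0904)*1000)
d=np.radians(-36.21)
C=np.array([450,78.2])+38.2*np.array([np.cos(d),np.sin(d)])
for a in (0,-90): 
    print(C+59.4*np.array([np.cos(d+np.radians(a)),np.sin(d+np.radians(a))]))
E
```

```text
[530.58264869  26.35568697  90.4       ]
[451.65902804  11.42518225  90.4       ]
[528.74926464  20.54314162]
[445.73160371   7.70616486]
```

jog_arm --commands '[{"translation": [0,-4,0],"twist": 0},{"translation": [0,-8,0],"twist": 0},{"translation": [0,-14,0],"twist": 0},{"translation": [0,-20,0],"twist": 0},{"translation": [0,-24.5,0],"twist": 0},{"translation": [0,-24.5,0],"twist": 0},{"translation": [0,-24.5,0],"twist": 0},{"translation": [0,-24.5,0],"twist": 0},{"translation": [0,-24.5,0],"twist": 0},{"translation": [0,-24.5,0],"twist": 0},{"translation": [0,-24.5,0],"twist": 0},{"translation": [0,-24.5,0],"twist": 0},{"translation": [0,-24.5,0],"twist": 0},{"translation": [0,-24.5,0],"twist": 0},{"translation": [0,-24.5,0],"twist": 0},{"translation": [0,-24.5,0],"twist": 0},{"translation": [0,-20,0],"twist": 0},{"translation": [0,-14,0],"twist": 0},{"translation": [0,-8,0],"twist": 0},{"translation": [0,-4,0],"twist": 0}]'

```text
time: 28.1
ee_pos: [0.4499, -0.3081, 0.1434]
eef_rot: [-0.672, 0.22, -0.22, 0.672]
ft_force: [0.4, -0.8, -1.6]
width: 0.0134
```

jog_arm --commands '[{"translation": [-1,-2,-5],"twist": 0},{"translation": [-1,-2,-10],"twist": 0},{"translation": [0,0,-10],"twist": 0},{"translation": [0,0,-6],"twist": 0},{"translation": [0,0,-4],"twist": 0},{"translation": [0,0,-3],"twist": 0},{"translation": [0,0,0],"twist": 0}]'

```text
time: 28.8
ee_pos: [0.448, -0.3115, 0.1053]
eef_rot: [-0.672, 0.22, -0.22, 0.672]
ft_force: [0.2, -0.5, -0.2]
width: 0.0133
```

```bash
python3 - <<'E'
from st import *
st()
c=camera("side");crop(c["img"],220,230,420,400,3.6,"pics/s20.png")
c=camera("wrist");cv2.imwrite("pics/w20.png",c["img"][:,:,::-1])
E
```

```text
t 28.8 tcp [ 448.  -311.5  105.3] diag -36.2 tilt [-0. -1.  0.] under 49.7 scoopctr bin [-137.5 -315.9] F [ 0.21 -0.51 -0.16] w 0.0133
```

View pics/s20.png

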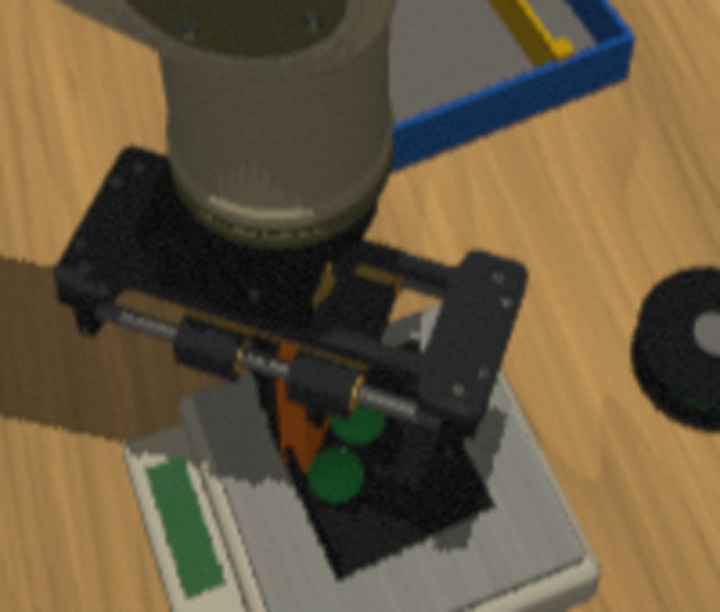

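View pics/w20.png

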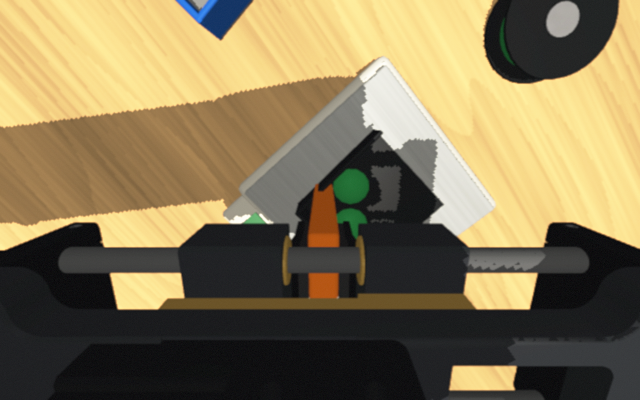

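```bash
python3 - <<'E'
from h import *
c=camera("side");g=lambda p,z:(onz(c,(p[0]+.5)/3.6-.5+220,(p[1]+.5)/3.6-.5+230,z)*1000)[:2]
n=g((492,503),.052);k=g((340,578),.052);print(n,k,np.linalg.norm(n-k))
v=(k-n);v/=np.linalg.norm(v) # toward -scoop y
w=np.array([-v[1],v[0]])
for s in(1,-1): print("ctr",n+42*v+42*s*w)
print("scale far-right corner",g((590,565),.045))
E
```

```text
[ 529.0749657  -363.96456996] [ 448.87476595 -377.63810143] 81.35746740414888
ctr [ 494.73122127 -412.42596923]
ctr [ 480.61356643 -329.62082554]
scale far-right corner [ 564.83105639 -402.86607581]
```

jog_arm --commands '[{"translation": [1,0,-1.5],"twist": 0},{"translation": [0,0,-1.5],"twist": 0},{"translation": [0,0,-0.5],"twist": 0},{"translation": [0,0,0],"twist": 0},{"translation": [0,0,0],"twist": 0}]'

```text
time: 29.45
ee_pos: [0.4491, -0.3117, 0.1022]
eef_rot: [0.672, -0.22, 0.22, -0.672]
ft_force: [0.0, 0.7, -2.2]
width: 0.0137
```

jog_arm --commands '[{"translation": [0,0,-0.5],"twist": 0},{"translation": [0,0,0],"twist": 0},{"translation": [0,0,0],"twist": 0}]'

```text
time: 29.75
ee_pos: [0.4491, -0.3117, 0.1016]
eef_rot: [0.672, -0.22, 0.22, -0.672]
ft_force: [-0.3, -0.2, -1.2]
width: 0.0137
```

jog_arm --commands '[{"translation": [0,0,-0.3],"twist": 0},{"translation": [0,0,0],"twist": 0},{"translation": [0,0,0],"twist": 0}]'

```text
time: 30.05
ee_pos: [0.4491, -0.3117, 0.1013]
eef_rot: [0.672, -0.22, 0.22, -0.672]
ft_force: [0.4, 0.1, -1.2]
width: 0.0136
```

jog_arm --commands '[{"translation": [0,0,-0.4],"twist": 0},{"translation": [0,0,0],"twist": 0},{"translation": [0,0,0],"twist": 0}]'

```text
time: 30.35
ee_pos: [0.4491, -0.3117, 0.1009]
eef_rot: [-0.672, 0.22, -0.22, 0.672]
ft_force: [0.2, 0.7, -1.9]
width: 0.0136
```

jog_arm --commands '[{"translation": [0,0,-0.3],"twist": 0},{"translation": [0,0,0],"twist": 0},{"translation": [0,0,0],"twist": 0}]'

```text
time: 30.65
ee_pos: [0.4491, -0.3117, 0.1008]
eef_rot: [0.672, -0.22, 0.22, -0.672]
ft_force: [-1.0, 0.6, 1.4]
width: 0.0138
```

jog_arm --commands '[{"translation": [0,0,0],"twist": 0},{"translation": [0,0,0],"twist": 0},{"translation": [0,0,0],"twist": 0},{"translation": [0,0,0],"twist": 0},{"translation": [0,0,0],"twist": 0},{"translation": [0,0,0],"twist": 0}]' --grip 0.4

```text
time: 31.25
ee_pos: [0.4491, -0.3117, 0.1006]
eef_rot: [-0.672, 0.22, -0.22, 0.672]
ft_force: [0.4, 0.4, 0.6]
width: 0.0498
```

```bash
python3 - <<'E'
from st import *
st()
c=camera("wrist");crop(c["img"],200,60,520,320,2.4,"pics/w21.png")
c=camera("side");crop(c["img"],220,230,420,400,3.6,"pics/s21.png")
E
```

```text
t 31.25 tcp [ 449.1 -311.7  100.6] diag -36.21 tilt [ 0. -1.  0.] under 45.0 scoopctr bin [-136.5 -316.2] F [0.36 0.35 0.57] w 0.0498
```

View pics/w21.png

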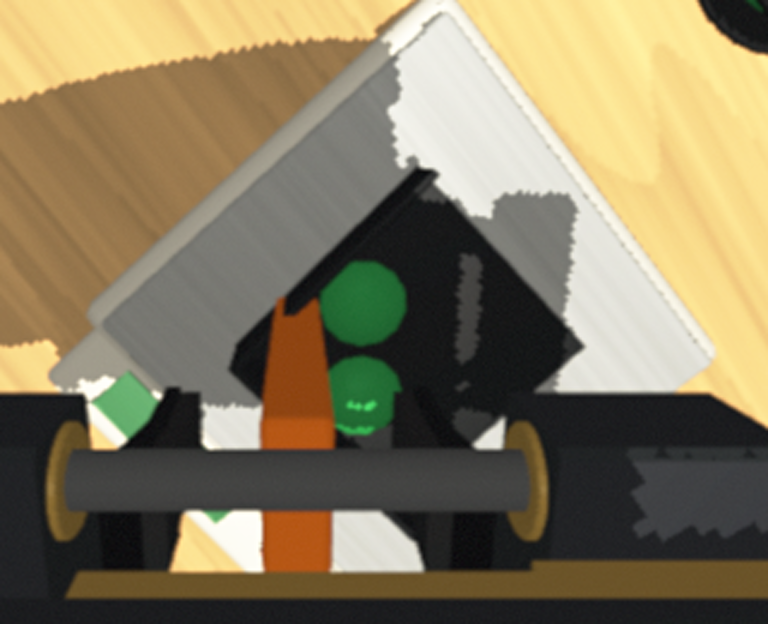

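View pics/s21.png

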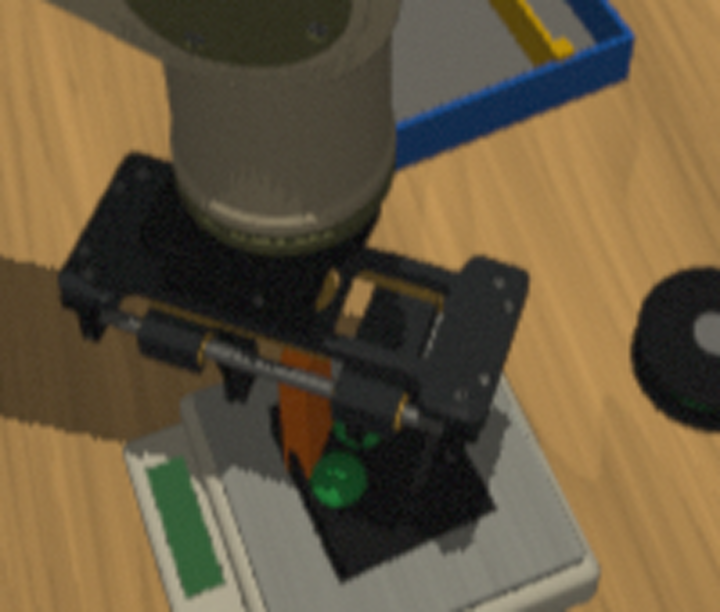

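Released cleanly, with both caps resting against the grip. Retracting straight up.

jog_arm --commands '[{"translation": [0,0,5],"twist": 0},{"translation": [0,0,10],"twist": 0},{"translation": [0,0,15],"twist": 0},{"translation": [0,0,20],"twist": 0},{"translation": [0,0,20],"twist": 0},{"translation": [0,0,20],"twist": 0},{"translation": [0,0,20],"twist": 0},{"translation": [-5,40,10],"twist": 0},{"translation": [-5,40,0],"twist": 0},{"translation": [0,40,0],"twist": 0},{"translation": [0,40,0],"twist": 0},{"translation": [0,40,0],"twist": 0},{"translation": [0,0,0],"twist": 0},{"translation": [0,0,0],"twist": 0},{"translation": [0,0,0],"twist": 0}]'

```text
time: 32.85
ee_pos: [0.4392, -0.1128, 0.2213]
eef_rot: [0.672, -0.22, 0.221, -0.672]
ft_force: [-0.2, -1.1, -0.1]
width: 0.0526
```

```bash
python3 - <<'E'
from st import *
st()
c=camera("side");crop(c["img"],220,100,460,400,2,"pics/s22.png")
t=camera("top");crop(t["img"],180,125,490,275,2.5,"pics/t22.png")
crop(t["img"],400,185,490,275,6,"pics/t22b.png")
E
```

```text
t 32.85 tcp [ 439.2 -112.8  221.3] diag -36.29 tilt [ 0.001 -1.    -0.   ] under 165.7 scoopctr bin [-115.8 -118.2] F [-0.23 -1.15 -0.14] w 0.0526
```

View pics/s22.png

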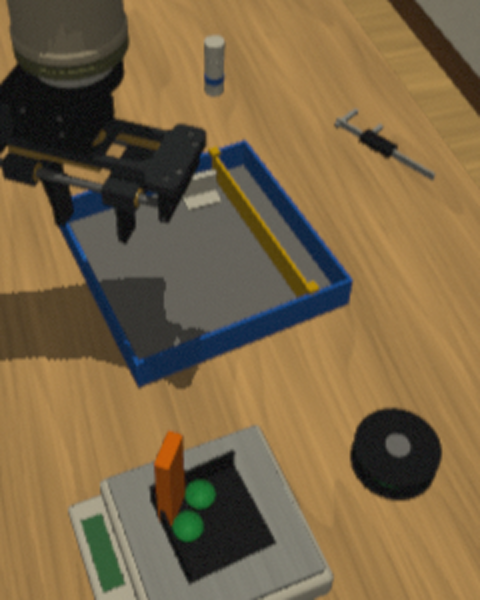

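View pics/t22.png

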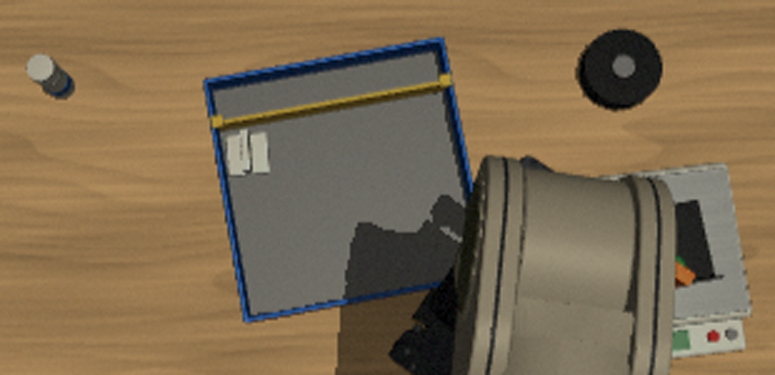

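View pics/t22b.png

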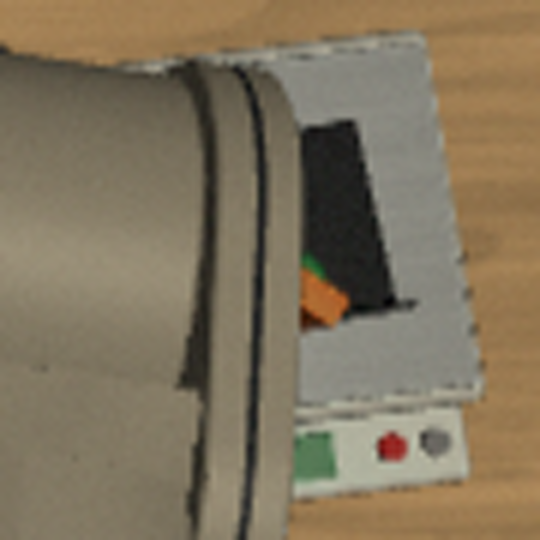

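```bash
python3 -c "
from bench import *
print(close_job())"
```

```text
the job is handed in; nothing more can be done
None
```

The loaded scoop is on the scale with both caps in it, and I've handed the job in at about 33 s of the 59 s allowed.

- **Gathering:** I held the scoop by its orange grip and pushed both caps against the divider, which I felt at bin x of about +78 mm. I then slid the scoop over to the side wall. The last feel steps peaked at about 14 N sideways and 15 N upward. The other bin contacts in my readings stayed below about 13 N.
- **Tipping:** The arm can only turn about the vertical. So I backed the scoop into the opposite bin corner, let go, and pushed the grip back with a finger, tipping the pan by about 25–30° as judged by eye. Both caps slid back against the grip. I lowered the pan flat, took the grip again and lifted the scoop out.
- **Placing:** I set it down with about 3 N, let go, and backed the arm away. My last centre measurement, taken just before the final 1 mm adjustment, put it within about 2 mm of the platform's centre.

**Last checks:**
- The side view shows the scoop level on the platform with both caps against the grip, well clear of the lips.
- The bracket, spool and glue stick look unmoved, and the robot is touching nothing.
- In the top view the arm hides part of the scoop, so I confirmed the caps only from the side view and the earlier wrist view.
- No check failed. My first camera fix put the first cap about 4 mm outside its stated range along the bin, so I allowed extra clearance on the approach.

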